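# Stack the tool cases in the rack and lock them in with the keeper bar

### The arm

A 7-joint arm with a two-finger parallel gripper is mounted at the origin on the work surface. World frame = base frame: x ahead of the robot, y to its left, z up, the work surface at z = 0. Lengths are in m, angles in rad, forces in N, time in s.
With the tool pointing down it reaches from about 0.4 to 0.85 m from the base axis. Payload 4.5 kg.
Tool frame: the origin (TCP) lies midway between the tips of the shut fingers; the grasp point (between the pads) lies 19 mm behind it; z points along the fingers, y is the direction in which the jaws open and shut (so a half turn about z gives the same grasp; the last joint's range is limited). The gripper opens to 88 mm and grips with 3 to 60 N. Pads are 18 mm wide; open, the fingers measure 123 mm over their backs; the gripper's body (75 mm by 187 mm) begins 45 mm behind the grasp point.
Start: joints at [-1.291, 0.689, -0.195, 1.565, 0.157, 0.902, -0.215], TCP at [0.152, 0.606, 0.239] pointing down, gripper open.
Joint ranges: [-3.01, 3.01], [-0.46, 2.08], [-1.47, 1.51], [0.13, 2.56], [-1, 4.14], [0.04, 2.09], [-2.66, 2.66]. Speed limits (rad/s): [2.57, 2.57, 3.14, 3.14, 3.14, 3.14, 3.14].

### API

Orientations are given as a unit quaternion [x, y, z, w].
In Python, from plant import r gives the robot as it stands. The module is installed in compiled form; this text tells all that it offers.
- The arm moves only by the shell command python3 -m jog 'ROWS' [FORCE]. ROWS is JSON, a list of rows, each an object with "translation": the shift along the tool's x, y, z in units of 40 mm (1.0 is 40 mm), a list of three; "twist": the turn about the tool's z in units of 6 degrees (1.0 is 6 degrees); "claw": the opening in per cent of the stroke, from 0 (shut) to 100 (fully open). A call has 1 to 20 rows; each row shifts and turns the commanded pose from where the row before left it, along the tool's axes as they then stand; what a row does not reach is not made up. A row lasts 1/12 s, in which the tool goes at most 41.7 mm and 7.16 degrees, less where a joint would pass 70% of its speed; a pose out of reach is approached as far as the arm can. A call is refused whole if a number of a shift passes 1 or a number of a turn 1, either way. A call with a gripper value outside its range is refused whole. The fingers move at their own pace and stop on an object; FORCE is the grip in N (left out, the last holds). Time passes only in rows, so rows that do not move let the fingers close. It gives the time, the measured TCP pose, the force and the opening at its end, in the units of the state.
- r.get_state(): the state, without advancing time (a new reading comes with each control period).
- r.snapshot(name): name is "side" or "top" or "wrist"; returns a dict with "img" (420x560x3 uint8, red, green, blue), "fx", "fy", "cx", "cy" (pixels), "dist_coeffs" ([k1, k2, p1, p2, k3] as OpenCV has them; the pictures are not rectified), "origin" and "rotation" of the camera in the world; the wrist camera has in their place "T_tool_cam" (4x4, takes a point from camera to tool coordinates, whose origin is the TCP and whose axes are the flange's). Camera axes: x right, y up, looking along -z (the intrinsics and any distortion apply to the point x, -y, -z); pixel columns grow to the right and rows downward; lengths in m; the calibration is good to about 2 mm. A picture is of the moment at which its call begins: read the wrist's pose just before it. There is no depth.
- r.finish_job(): hands the job in, once; it reports no verdict.
Trained networks look in the newest picture that a camera, given by its name, has taken for a name from the list of things; names that differ only in an ending like _2 or _b are one class to them, and where a whole thing is asked for, a point or a joint stands for the part that bears it (a point fixed in the world has none). Each returns a list of dicts, best first, with "confidence" (0 to 1); they miss things now and then, are a little off and sometimes report something else, mostly with a low value. They report only what shows in the picture. A call takes as long as a camera call.
- r.spot_in(label, camera): "rect" ([left, top, right, bottom] in pixels, round what is visible of it).
- r.spot_point(label, camera): "location" ([row, column] in pixels: a listed point, or the origin of a listed thing).
The state is a dict: "clock": time; "q": joint angles; "qd": joint speeds; "joint_torque": joint torques, N m; "tool_pos": TCP position; "eef_rot": TCP orientation; "contact_force": force on the tool from outside, world axes, zero at the start; "moment": the same for the moment, N m; "opening": opening from 0.0 (shut) to 1.0 (fully open).
Only numpy, scipy, OpenCV 4.12 (cv2) and the standard library are available. Lean on these libraries where they do the work, as an engineer would, in place of code of your own. Each camera call takes 0.05 s, during which the arm holds its last target. There are 200 camera calls.

### The job

Lift the keeper bar straight up out of the rack's two U brackets, keeping it level, and lay it lengthwise in the middle of the rubber mat. Then stack the three tool cases on the rack's base plate between the posts, the longest at the bottom, then the medium, the shortest on top, each centred, squared up lengthwise with the rack and let go before the next one. Finally lay the bar back in both brackets, centred lengthwise, above the stack, and leave the jar, the screwdriver and the tape roll where they are.

Things in the scene. Friction and masses are not known exactly. Their poses are not given: they have to be found in the camera images.
- rack: Grey steel case rack, fixed. Base plate 84 (x) x 260 (y) x 6 mm; origin: centre of its underside, y lengthwise, z up. Cases stand on the plate, at z = 6 mm. Two posts, 50 (x) x 12 (y) mm, centred at y = +-104 mm (196 mm free between), each topped by an open U bracket: seat at z = 120 mm, slot 30 mm wide (x), its 10 mm cheeks rise to z = 152 mm.
- mat: Black rubber mat fixed flat on the bench, 100 (x) x 290 (y) x 4 mm thick; origin at the centre of its underside, y lengthwise.
- bar: Keeper bar, loose: square steel bar 18 x 18 x 250 mm with black end caps, 0.25 to 0.5 kg. Origin at its centre, y lengthwise. At the start it lies in both U brackets, its centre 129 mm above the rack's origin, blocking the rack from above. Over the full stack its underside is 18 mm above the top case.
- case_long: Longest tool case: closed black plastic box with flat grey-panelled lid, 64 (x) x 160 (y) x 36 mm high, 0.4 to 0.75 kg; loose, lying flat on the bench. Origin at the centre of its underside, y lengthwise, z up.
- case_medium: Medium tool case of the same make, 56 (x) x 125 (y) x 32 mm high, 0.25 to 0.55 kg; loose, lying flat. Origin at the centre of its underside, y lengthwise, z up.
- case_short: Shortest tool case of the same make, 48 (x) x 90 (y) x 28 mm high, 0.15 to 0.35 kg; loose, lying flat. Origin at the centre of its underside, y lengthwise, z up.
- jar: Bystander: amber glass jar, 64 mm across, 85 mm high, standing at one side; origin at the centre of its underside.
- screwdriver: Bystander: screwdriver with red handle lying beyond the cases, roughly along the robot's y; origin at the middle of its underside.
- tape_roll: Bystander: grey roll of tape lying flat, 90 mm across, 30 mm high, with a 56 mm hole, at one side; origin at the centre of its underside.

How it is judged:
On the way, in this order (a step that is already met when the one before it is completed fails the run):
1. the keeper bar lies on the rubber mat, released (x of bar in the frame of mat between -0.035 and 0.035 m and y of bar in the frame of mat between -0.035 and 0.035 m and z of bar in the frame of mat below 0.018 m and angle between the y axis of bar and the y axis of mat, either way round below 0.3 rad and contact force between the fingers and bar below 0.3 N and linear speed of bar below 0.03 m/s), for 0.2 s.
2. the longest case stands on the rack's base plate between the posts, released (x of case_long in the frame of rack between -0.012 and 0.012 m and y of case_long in the frame of rack between -0.012 and 0.012 m and z of case_long in the frame of rack between 0.001 and 0.011 m and angle between the y axis of case_long and the y axis of rack, either way round below 0.2 rad and angle between case_long's own z axis and vertical below 0.1 rad and contact force between the fingers and case_long below 0.3 N and linear speed of case_long below 0.03 m/s), for 0.2 s.
3. the medium case stands on the longest, released (x of case_long in the frame of rack between -0.012 and 0.012 m and y of case_long in the frame of rack between -0.012 and 0.012 m and z of case_long in the frame of rack between 0.001 and 0.011 m and angle between the y axis of case_long and the y axis of rack, either way round below 0.2 rad and angle between each of case_long, case_medium's own z axis and vertical below 0.1 rad and x of case_medium in the frame of case_long between -0.012 and 0.012 m and y of case_medium in the frame of case_long between -0.012 and 0.012 m and z of case_medium in the frame of case_long between 0.031 and 0.041 m and angle between the y axis of case_medium and the y axis of case_long, either way round below 0.2 rad and contact force between the fingers and case_medium below 0.3 N and linear speed of case_medium below 0.03 m/s), for 0.2 s.
4. the shortest case stands on the medium one, released (x of case_long in the frame of rack between -0.012 and 0.012 m and y of case_long in the frame of rack between -0.012 and 0.012 m and z of case_long in the frame of rack between 0.001 and 0.011 m and angle between the y axis of case_long and the y axis of rack, either way round below 0.2 rad and angle between each of case_long, case_medium, case_short's own z axis and vertical below 0.1 rad and x of case_medium in the frame of case_long between -0.012 and 0.012 m and y of case_medium in the frame of case_long between -0.012 and 0.012 m and z of case_medium in the frame of case_long between 0.031 and 0.041 m and angle between the y axis of case_medium and the y axis of case_long, either way round below 0.2 rad and x of case_short in the frame of case_medium between -0.012 and 0.012 m and y of case_short in the frame of case_medium between -0.012 and 0.012 m and z of case_short in the frame of case_medium between 0.027 and 0.037 m and angle between the y axis of case_short and the y axis of case_medium, either way round below 0.2 rad and contact force between the fingers and case_short below 0.3 N and linear speed of case_short below 0.03 m/s), for 0.2 s.
At the end, for the whole second after the job is handed in: The longest case stands on the rack's plate, the medium on it, the shortest on that, each centred within 12 mm along and across on what is under it and lengthwise with it within 0.2 rad; the bar lies in both U brackets, centred lengthwise within 16 mm; all released and at rest (all of step 4 and x of bar in the frame of rack between -0.01 and 0.01 m and y of bar in the frame of rack between -0.016 and 0.016 m and z of bar in the frame of rack between 0.124 and 0.134 m and angle between the y axis of bar and the y axis of rack, either way round below 0.1 rad and contact force between the fingers and case_long below 0.3 N and linear speed of each of case_long, case_medium, bar below 0.03 m/s and contact force between the fingers and case_medium below 0.3 N and contact force between the fingers and bar below 0.3 N); the robot touches nothing.
It fails at once if the keeper bar is tipped more than 0.27 rad from level (angle between bar's own y axis and vertical below 1.3 rad or angle between bar's own y axis and vertical above 1.84 rad).
It fails at once if the jar, screwdriver or tape roll is shifted more than 30 mm (distance of any of jar, screwdriver, tape_roll from where it was at the start of the episode above 0.03 m).
It also fails if it takes over 152 s, if anything falls off the work surface, if the arm or the gripper's body presses on something with over 40 N, if the wrist force passes 120 N, or if a joint passes its speed limit or range.

## Working session

There is one attempt and no reset: what is moved stays moved. The work goes in short steps, Python scripts to look and compute and a shell command to move; the robot and the scene stay as the last step left them, time stands still between calls to the robot, and variables do not carry over. Pictures are saved under pics/ and viewed, about 12 in all and at most 16, crops included, and the job is handed in when it is done.

```bash
mkdir -p pics; python3 - <<'E'
from plant import r
import cv2
s=r.get_state(); print({k:(v if isinstance(v,(int,float)) else [round(float(x),4) for x in v]) for k,v in s.items()})
for c in("top","side"):
    d=r.snapshot(c); cv2.imwrite(f"pics/{c}0.png",d["img"][:,:,::-1])
    print(c,{k:(v.tolist() if hasattr(v,'tolist') else v) for k,v in d.items() if k!="img"})
    for l in "rack mat bar case_long case_medium case_short jar screwdriver tape_roll".split():
        p=r.spot_point(l,c)[:2]; q=r.spot_in(l,c)[:2]
        print(l,[(x["location"],round(x["confidence"],2)) for x in p],[(x["rect"],round(x["confidence"],2)) for x in q])
E
```

```text
{'clock': 0.0, 'q': [-1.2912, 0.69, -0.1945, 1.5664, 0.1573, 0.9025, -0.2151], 'qd': [0.0017, -0.0004, -0.0017, 0.0012, 0.0016, -0.0005, 0.0006], 'joint_torque': [-0.0001, -52.756, -1.2672, -15.3425, -0.0527, 0.0064, 0.0002], 'tool_pos': [0.152, 0.6056, 0.2379], 'eef_rot': [0.1225, 0.9925, -0.0009, -0.0], 'contact_force': [0.5127, 0.2719, -0.907], 'moment': [-0.0053, -0.0053, -0.026], 'opening': 1.0002501950290812}
top {'fx': 464.5196597051812, 'fy': 464.5196597051812, 'cx': 278.6519031235671, 'cy': 198.55088788900764, 'dist_coeffs': [0.007488806172027, 0.0, 0.0, 0.0, 0.0], 'origin': [0.35395776070828483, 0.01836142657109183, 1.474420509892694], 'rotation': [-0.058138882914316486, 0.0722039311972811, 0.7076946041824217, -0.7004104581059731]}
rack [([261.2, 343.6], 0.63)] [([301.1, 246.0, 382.5, 274.2], 0.81)]
mat [([264.1, 209.9], 0.96)] [([160.6, 238.6, 256.6, 285.8], 0.62), ([109.6, 221.0, 140.9, 247.7], 0.47)]
bar [([256.0, 355.0], 0.62)] [([307.5, 250.8, 394.5, 262.0], 0.9)]
case_long [([193.8, 212.0], 0.58)] []
case_medium [([198.1, 336.9], 0.66)] [([317.6, 183.7, 359.8, 207.7],
[... 741 characters left out ...]
[([215.6, 242.5, 272.6, 361.9], 0.91), ([277.7, 221.8, 303.6, 250.5], 0.7)]
mat [([214.2, 200.4], 0.68)] [([170.5, 187.3, 241.6, 249.1], 0.86)]
bar [([277.2, 237.7], 0.6)] [([223.4, 240.4, 260.2, 326.1], 0.7)]
case_long [([202.6, 266.9], 0.96)] [([248.1, 179.2, 287.7, 218.9], 0.71), ([216.1, 240.5, 273.8, 362.3], 0.37)]
case_medium [([291.6, 320.1], 0.58), ([241.4, 287.8], 0.18)] [([299.8, 264.6, 340.0, 306.5], 0.8)]
case_short [([241.7, 288.7], 0.87), ([281.2, 236.1], 0.34)] [([278.4, 223.7, 306.0, 250.9], 0.95)]
jar [([399.8, 306.5], 0.56)] [([290.4, 361.6, 320.7, 411.5], 0.7)]
screwdriver [([216.5, 340.7], 0.85)] []
tape_roll [([166.5, 203.9], 0.74)] [([190.4, 152.6, 217.3, 172.4], 0.93)]
```

```bash
python3 - <<'E'
import cv2
i=cv2.imread("pics/top0.png")[100:310,90:460]; cv2.imwrite("pics/top0c.png",cv2.resize(i,None,fx=2.15,fy=2.15,interpolation=cv2.INTER_CUBIC))
i=cv2.imread("pics/side0.png")[130:370,140:430]; cv2.imwrite("pics/side0c.png",cv2.resize(i,None,fx=2.4,fy=2.4,interpolation=cv2.INTER_CUBIC))
E
```

```text
(no output)
```

View pics/top0c.png

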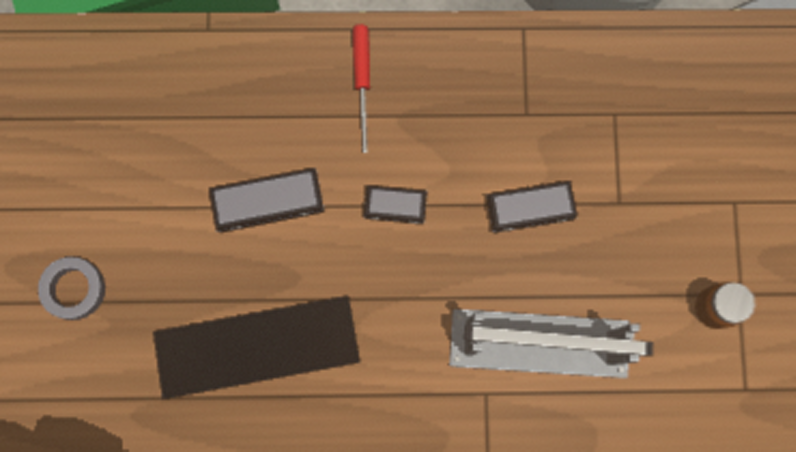

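View pics/side0c.png

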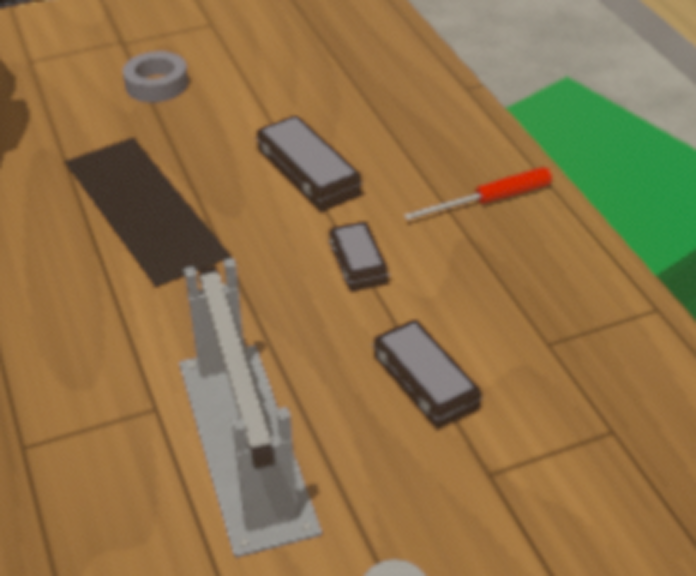

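The top view shows, left to right, the tape, mat, rack with bar and jar in the lower row. Above them are the long, short and medium cases with the screwdriver beyond. Next I turn the corner pixels into rough poses.

```bash
cat > h.py <<'E'
import numpy as np, cv2
from scipy.spatial.transform import Rotation as R
from plant import r
F=np.diag([1.,-1,-1])
def snap(c):
    s=r.get_state(); d=r.snapshot(c)
    if c=="wrist":
        T=np.eye(4); T[:3,:3]=R.from_quat(s["eef_rot"]).as_matrix(); T[:3,3]=s["tool_pos"]
        T=T@np.array(d["T_tool_cam"]); d["o"],d["Rm"]=T[:3,3],T[:3,:3]
    else: d["o"]=np.array(d["origin"]); d["Rm"]=R.from_quat(d["rotation"]).as_matrix()
    d["K"]=np.array([[d["fx"],0,d["cx"]],[0,d["fy"],d["cy"]],[0,0,1]]); d["D"]=np.array(d["dist_coeffs"])
    return d
def ray(d,px,z):
    p=cv2.undistortPoints(np.array(px,float).reshape(-1,1,2),d["K"],d["D"])[:,0]
    v=np.c_[p,np.ones(len(p))]@F@d["Rm"].T
    return (d["o"]+v*((z-d["o"][2])/v[:,2])[:,None])
def proj(d,X):
    rv=F@d["Rm"].T
    return cv2.projectPoints(np.array(X,float).reshape(-1,1,3),cv2.Rodrigues(rv)[0],-rv@d["o"],d["K"],d["D"])[0][:,0]
def rect(P):  # centre, lengths, yaw of long axis relative to world y (deg) 
    (cx,cy),(w,h),a=cv2.minAreaRect((np.array(P)[:,:2]*1000).astype(np.float32))
    if w>h: w,h,a=h,w,a+90
    return np.round([cx,cy],1),np.round([w,h],1),round((a+90)%180-90,2)
def show(): 
    s=r.get_state(); m=R.from_quat(s["eef_rot"]).as_matrix()
    print(round(s["clock"],2),np.round(s["tool_pos"],4),"yaw of tool x",round(np.degrees(np.arctan2(m[1,0],m[0,0])),2),"z",np.round(m[:,2],3),"F",np.round(s["contact_force"],1),"op",round(s["opening"],3))
E
python3 - <<'E'
from h import *
show()
d=snap("top"); e=snap("side")
t=lambda P:[(90+u/2.15-.27,100+v/2.15-.27) for u,v in P]
q=lambda P:[(140+u/2.4-.3,130+v/2.4-.3) for u,v in P]
for n,P,z in [("mat",[(153,332),(348,296),(360,362),(164,398)],.004),("long",[(209,187),(314,168),(323,205),(220,226)],.036),
 ("med",[(487,193),(570,182),(577,212),(493,226)],.032),("short",[(364,185),(426,190),(424,219),(362,216)],.028),
 ("rack",[(462,310),(450,362),(628,377),(637,325)],.006),("bar",[(471,327),(652,342),(651,356),(470,340)],.138)]:
    print(n,*rect(ray(d,t(P),z)))
for n,P,z in [("mat",[(66,162),(134,139),(228,259),(156,286)],.004),("long",[(258,132),(299,117),(358,178),(318,193)],.036),
 ("med",[(376,343),(414,322),(480,392),(437,413)],.032),("short",[(331,229),(364,224),(386,275),(352,282)],.028),
 ("plate",[(180,365),(237,556),(320,532)],.006)]:
    print("side",n,*rect(ray(e,q(P),z)))
w=snap("wrist"); print(w["T_tool_cam"],w["fx"],w["cx"],w["cy"],w["D"])
for l in ["jar","tape_roll","screwdriver"]: 
    print(l,ray(d,[r.spot_point(l,"top")[0]["location"][::-1]],0.0))
E
```

```text
1.9 [0.1521 0.6062 0.2388] yaw of tool x 165.92 z [ 0.  0. -1.] F [0.1 0.6 0.6] op 0.998
mat [430.9 207.9] [ 98.  288.7] 9.91
long [648.7 193.2] [ 60.5 158.2] 11.3
med [ 636.5 -197.7] [ 50.1 126.2] 9.05
short [639.4   5.4] [46.7 92. ] -3.86
rack [ 431.4 -212. ] [ 76.9 270.3] -5.48
bar [ 427.3 -214.3] [ 18.6 242.5] -5.63
side mat [429.  205.9] [ 97. 288.] 8.98
side long [644.7 189.9] [ 61.8 155.4] 9.95
side med [ 629.1 -201.7] [ 52.6 120.6] 9.58
side short [634.6  -2.6] [39.9 96.9] -6.97
side plate [ 427.  -206.7] [ 80.3 256.6] -2.79
[[-1.61342856e-04  9.54303076e-01  2.98840449e-01  7.70037194e-02]
 [ 9.99999571e-01  4.26660628e-04 -8.22581960e-04  3.32192869e-04]
 [-9.12495948e-04  2.98840188e-01 -9.54302735e-01 -1.46931903e-01]
 [ 0.00000000e+00  0.00000000e+00  0.00000000e+00  1.00000000e+00]] 297.65422254565516 279.17873433571583 209.99489214704096 [-0.03502688  0.          0.          0.          0.        ]
jar [[ 0.4839574  -0.46330127  0.        ]]
tape_roll [[0.51353595 0.46887101 0.        ]]
screwdriver [[0.81823958 0.04751761 0.        ]]
```

```bash
cat >> h.py <<'E'
def go(x,y,z,yaw):
    "shift in tool units after turning to yaw (deg of tool x)"
    s=r.get_state(); m=R.from_quat(s["eef_rot"]).as_matrix(); c=np.degrees(np.arctan2(m[1,0],m[0,0]))
    a=np.radians(yaw); M=np.c_[[np.cos(a),np.sin(a),0],[np.sin(a),-np.cos(a),0],[0,0,-1]]
    dp=M.T@(np.array([x,y,z])-s["tool_pos"])/.04
    print("twist",round(((c-yaw+180)%360-180)/6,2),"shift",np.round(dp,2),"norm",round(np.linalg.norm(dp),2))
E
python3 -m jog '[{"translation":[0,0,0],"twist":1,"claw":100},{"translation":[0,0,0],"twist":1,"claw":100},{"translation":[0,0,0],"twist":1,"claw":100},{"translation":[0,0,0],"twist":1,"claw":100},{"translation":[0,0,0],"twist":1,"claw":100},{"translation":[0,0,0],"twist":1,"claw":100},{"translation":[0,0,0],"twist":1,"claw":100},{"translation":[0,0,0],"twist":1,"claw":100},{"translation":[0,0,0],"twist":1,"claw":100},{"translation":[0,0,0],"twist":1,"claw":100},{"translation":[0,0,0],"twist":1,"claw":100}]' 40
python3 -m jog '[{"translation":[-0.77,0.64,0],"twist":0,"claw":100},{"translation":[-0.77,0.64,0],"twist":0,"claw":100},{"translation":[-0.77,0.64,0],"twist":0,"claw":100},{"translation":[-0.77,0.64,0],"twist":0,"claw":100},{"translation":[-0.77,0.64,0],"twist":0,"claw":100},{"translation":[-0.77,0.64,0],"twist":0,"claw":100},{"translation":[-0.77,0.64,0],"twist":0,"claw":100},{"translation":[-0.77,0.64,0],"twist":0,"claw":100},{"translation":[-0.77,0.64,0],"twist":0,"claw":100},{"translation":[-0.77,0.64,0],"twist":0,"claw":100},{"translation":[-0.77,0.64,0],"twist":0,"claw":100},{"translation":[-0.77,0.64,0],"twist":0,"claw":100},{"translation":[-0.77,0.64,0],"twist":0,"claw":100},{"translation":[-0.77,0.64,0],"twist":0,"claw":100},{"translation":[-0.77,0.64,0],"twist":0,"claw":100},{"translation":[-0.77,0.64,0],"twist":0,"claw":100},{"translation":[0,0,0],"twist":0,"claw":100},{"translation":[0,0,0],"twist":0,"claw":100}]'
python3 - <<'E'
from h import *
show(); d=snap("wrist"); show()
np.save("w1.npy",{k:d[k] for k in("o","Rm","K","D","img")},allow_pickle=True)
cv2.imwrite("pics/w1.png",d["img"][:,:,::-1])
go(.427,-.213,.239,85)
E
```

```text
clock: 3.12
tool_pos: [0.1519, 0.6063, 0.2388]
eef_rot: [0.645, 0.764, 0.0, -0.0]
contact_force: [-0.2, 0.1, -0.0]
opening: 0.998
clock: 4.62
tool_pos: [0.6422, 0.1879, 0.2383]
eef_rot: [0.645, 0.764, -0.0, 0.001]
contact_force: [-0.7, 0.9, -0.6]
opening: 1.003
4.62 [0.6422 0.1879 0.2383] yaw of tool x 99.6 z [ 0.001 -0.001 -1.   ] F [-0.7  0.9 -0.6] op 1.003
4.67 [0.6405 0.1908 0.2383] yaw of tool x 99.82 z [-0.001  0.    -1.   ] F [-0.5  0.9  0.2] op 0.999
twist 2.47 shift [-10.52  -4.44  -0.02] norm 11.42
```

View pics/w1.png

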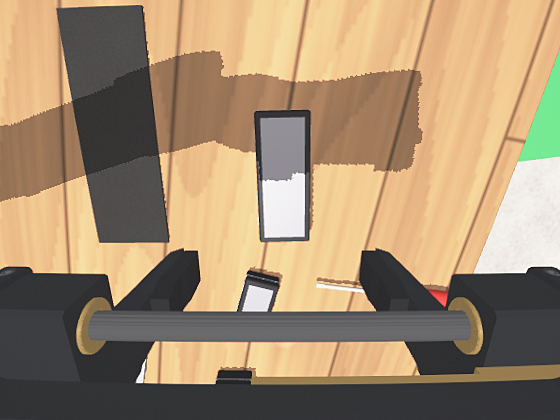

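The wrist view shows the long case centred at about (283,175) and the whole mat at left with corners (57,9), (143,6), (168,242) and (100,242).

```bash
python3 - <<'E'
from h import *
d=np.load("w1.npy",allow_pickle=True).item()
print("long",*rect(ray(d,[(254,111),(310,110),(311,241),(261,241)],.036)))
print("mat",*rect(ray(d,[(57,9),(143,6),(168,242),(100,242)],.004)))
E
python3 -m jog '[{"translation":[-0.5,-0.2,0],"twist":0.83,"claw":100},{"translation":[-0.5,-0.2,0],"twist":0.83,"claw":100},{"translation":[-0.5,-0.2,0],"twist":0.81,"claw":100},{"translation":[-0.92,-0.39,0],"twist":0,"claw":100},{"translation":[-0.92,-0.39,0],"twist":0,"claw":100},{"translation":[-0.92,-0.39,0],"twist":0,"claw":100},{"translation":[-0.92,-0.39,0],"twist":0,"claw":100},{"translation":[-0.92,-0.39,0],"twist":0,"claw":100},{"translation":[-0.92,-0.39,0],"twist":0,"claw":100},{"translation":[-0.92,-0.39,0],"twist":0,"claw":100},{"translation":[-0.92,-0.39,0],"twist":0,"claw":100},{"translation":[-0.92,-0.39,0],"twist":0,"claw":100},{"translation":[-0.92,-0.39,0],"twist":0,"claw":100},{"translation":[0,0,0],"twist":0,"claw":100},{"translation":[0,0,0],"twist":0,"claw":100}]'
python3 - <<'E'
from h import *
show(); d=snap("wrist"); show()
np.save("w2.npy",{k:d[k] for k in("o","Rm","K","D","img")},allow_pickle=True)
cv2.imwrite("pics/w2.png",cv2.resize(d["img"][:,:,::-1],(800,600),interpolation=cv2.INTER_CUBIC))
E
```

```text
long [648.1 194.4] [ 63.6 159.4] 11.42
mat [433.2 208.4] [100.4 288.1] 9.72
clock: 5.92
tool_pos: [0.4337, -0.2242, 0.239]
eef_rot: [0.738, 0.675, 0.0, -0.0]
contact_force: [0.6, 1.0, -0.5]
opening: 0.998
5.92 [ 0.4337 -0.2242  0.239 ] yaw of tool x 84.92 z [-0.  0. -1.] F [ 0.6  1.  -0.5] op 0.998
5.97 [ 0.435  -0.2223  0.2389] yaw of tool x 85.15 z [ 0.001  0.001 -1.   ] F [-0.   0.5 -0.3] op 1.002
```

View pics/w2.png

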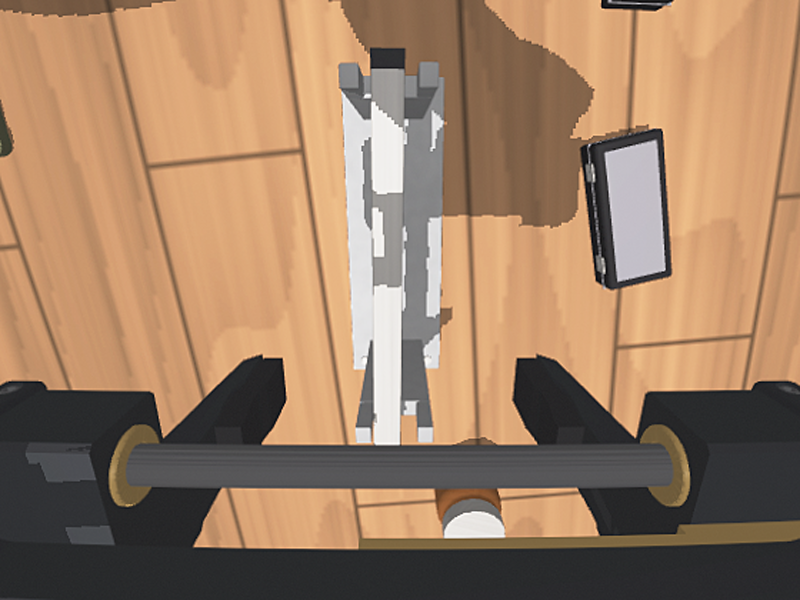

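```bash
python3 - <<'E'
from h import *
from scipy.optimize import least_squares
d=np.load("w2.npy",allow_pickle=True).item(); f=lambda P:np.array(P,float)*.7
print("med",*rect(ray(d,f([(602,144),(662,129),(671,274),(613,289)]),.032)))
b=ray(d,f([(388,48),(388,200),(388,430)]),.138); print("bar far end",b[0],"axis yaw",np.degrees(np.arctan2(b[0,1]-b[2,1],b[0,0]-b[2,0]))-90)
a=b[0]-b[2]; a/=np.linalg.norm(a); print("bar c",b[0]-.125*a)
L=np.array([[-25,110,152],[25,110,152],[-25,-110,152],[25,-110,152],[-42,-130,6],[42,-130,6]])/1000
P=f([(339,63),(440,62),(356,441),(433,441),(353,368),(439,368)])
def res(p):
    W=L@R.from_euler('z',p[2]).as_matrix().T+[p[0],p[1],0]; return (proj(d,W)-P).ravel()
s=least_squares(res,[.43,-.21,-.09]); print("rack",s.x[:2],np.degrees(s.x[2]),np.round(s.fun.reshape(-1,2),1))
E
```

```text
med [ 634.3 -199. ] [ 51.2 122.5] 8.67
bar far end [ 0.44074794 -0.08643731  0.138     ] axis yaw -5.5093990877543035
bar c [ 0.42874681 -0.21085987  0.138     ]
rack [ 0.43204214 -0.20560194] -4.638129724532945 [[ 0.1 -0.6]
 [-0.  -0.6]
 [-0.2  1. ]
 [ 0.   0.6]
 [ 0.4  0.5]
 [-0.2  0.1]]
```

```bash
python3 - <<'E'
from h import *
go(.4287,-.2109,.124,84.5)
E
```

```text
twist 0.11 shift [ 0.27 -0.18  2.87] norm 2.89
```

```bash
python3 -m jog '[{"translation":[0.27,-0.18,0.5],"twist":0.1,"claw":100},{"translation":[0,0,0.5],"twist":0,"claw":80},{"translation":[0,0,0.5],"twist":0,"claw":60},{"translation":[0,0,0.5],"twist":0,"claw":60},{"translation":[0,0,0.5],"twist":0,"claw":60},{"translation":[0,0,0.37],"twist":0,"claw":60},{"translation":[0,0,0],"twist":0,"claw":60},{"translation":[0,0,0],"twist":0,"claw":30},{"translation":[0,0,0],"twist":0,"claw":0},{"translation":[0,0,0],"twist":0,"claw":0},{"translation":[0,0,0],"twist":0,"claw":0},{"translation":[0,0,0],"twist":0,"claw":0},{"translation":[0,0,0],"twist":0,"claw":0},{"translation":[0,0,0],"twist":0,"claw":0}]' 40
python3 - <<'E'
from h import *
show()
E
```

```text
clock: 7.13
tool_pos: [0.4281, -0.2122, 0.1244]
eef_rot: [0.74, 0.672, -0.0, -0.0]
contact_force: [-1.7, 1.4, 6.9]
opening: 0.201
7.13 [ 0.4281 -0.2122  0.1244] yaw of tool x 84.47 z [-0.  0. -1.] F [-1.7  1.4  6.9] op 0.201
```

```bash
python3 -m jog '[{"translation":[0,0,-0.1],"twist":0,"claw":0},{"translation":[0,0,-0.2],"twist":0,"claw":0},{"translation":[0,0,-0.3],"twist":0,"claw":0},{"translation":[0,0,-0.3],"twist":0,"claw":0},{"translation":[0,0,-0.3],"twist":0,"claw":0},{"translation":[0,0,-0.3],"twist":0,"claw":0},{"translation":[0,0,-0.3],"twist":0,"claw":0},{"translation":[0,0,-0.3],"twist":0,"claw":0},{"translation":[0,0,-0.2],"twist":0,"claw":0},{"translation":[0,0,0],"twist":0,"claw":0}]'
python3 - <<'E'
from h import *
show(); d=snap("top"); show()
b=cv2.imwrite("pics/lift.png",cv2.resize(d["img"][180:310,150:420,::-1],None,fx=2,fy=2))
m=r.get_state()["moment"]; print(m)
go(.433,.2075,.216,99.7)
E
```

```text
clock: 7.97
tool_pos: [0.4294, -0.2127, 0.2174]
eef_rot: [0.74, 0.672, 0.001, 0.001]
contact_force: [-0.3, 0.1, -4.8]
opening: 0.203
7.97 [ 0.4294 -0.2127  0.2174] yaw of tool x 84.49 z [ 0.003 -0.001 -1.   ] F [-0.3  0.1 -4.8] op 0.203
8.02 [ 0.4289 -0.2124  0.2165] yaw of tool x 84.5 z [ 0.002 -0.001 -1.   ] F [ 0.7  0.1 -5.3] op 0.199
[-0.08652796  0.07261625  0.00072674]
twist -2.53 shift [1.033e+01 1.870e+00 1.000e-02] norm 10.5
```

```bash
python3 -m jog '[{"translation":[0,0,0],"twist":-0.5,"claw":0},{"translation":[0,0,0],"twist":-0.7,"claw":0},{"translation":[0,0,0],"twist":-0.7,"claw":0},{"translation":[0,0,0],"twist":-0.63,"claw":0},{"translation":[0.4,0.07,0],"twist":0,"claw":0},{"translation":[0.7,0.13,0],"twist":0,"claw":0},{"translation":[0.83,0.15,0],"twist":0,"claw":0},{"translation":[0.83,0.15,0],"twist":0,"claw":0},{"translation":[0.83,0.15,0],"twist":0,"claw":0},{"translation":[0.83,0.15,0],"twist":0,"claw":0},{"translation":[0.83,0.15,0],"twist":0,"claw":0},{"translation":[0.83,0.15,0],"twist":0,"claw":0},{"translation":[0.83,0.15,0],"twist":0,"claw":0},{"translation":[0.83,0.15,0],"twist":0,"claw":0},{"translation":[0.83,0.15,0],"twist":0,"claw":0},{"translation":[0.8,0.15,0],"twist":0,"claw":0},{"translation":[0.6,0.11,0],"twist":0,"claw":0},{"translation":[0.35,0.06,0],"twist":0,"claw":0},{"translation":[0,0,0],"twist":0,"claw":0},{"translation":[0,0,0],"twist":0,"claw":0}]'
python3 - <<'E'
from h import *
show(); go(.433,.2075,.0095,99.7)
E
```

```text
clock: 9.68
tool_pos: [0.4322, 0.2075, 0.2151]
eef_rot: [0.644, 0.765, -0.001, -0.0]
contact_force: [0.5, -1.2, -4.1]
opening: 0.202
9.68 [0.4322 0.2075 0.2151] yaw of tool x 99.8 z [-0.001 -0.001 -1.   ] F [ 0.5 -1.2 -4.1] op 0.202
twist 0.02 shift [-0.    0.02  5.14] norm 5.14
```

```bash
python3 -m jog '[{"translation":[0,0,0.3],"twist":0,"claw":0},{"translation":[0,0,0.5],"twist":0,"claw":0},{"translation":[0,0,0.6],"twist":0,"claw":0},{"translation":[0,0,0.6],"twist":0,"claw":0},{"translation":[0,0,0.6],"twist":0,"claw":0},{"translation":[0,0,0.6],"twist":0,"claw":0},{"translation":[0,0,0.6],"twist":0,"claw":0},{"translation":[0,0,0.5],"twist":0,"claw":0},{"translation":[0,0,0.3],"twist":0,"claw":0},{"translation":[0,0,0.2],"twist":0,"claw":0},{"translation":[0,0,0.1],"twist":0,"claw":0},{"translation":[0,0,0.1],"twist":0,"claw":0},{"translation":[0,0,0.1],"twist":0,"claw":0},{"translation":[0,0,0],"twist":0,"claw":0},{"translation":[0,0,0],"twist":0,"claw":0}]'
```

```text
clock: 10.93
tool_pos: [0.4332, 0.2073, 0.0123]
eef_rot: [0.645, 0.764, 0.0, 0.0]
contact_force: [0.4, -0.2, -4.8]
opening: 0.199
```

```bash
python3 -m jog '[{"translation":[0,0,0.04],"twist":0,"claw":0},{"translation":[0,0,0.04],"twist":0,"claw":0},{"translation":[0,0,0],"twist":0,"claw":0}]'
```

```text
clock: 11.18
tool_pos: [0.433, 0.2073, 0.0088]
eef_rot: [0.645, 0.764, 0.0, 0.0]
contact_force: [0.2, 0.5, -4.6]
opening: 0.197
```

```bash
python3 -m jog '[{"translation":[0,0,0.03],"twist":0,"claw":0},{"translation":[0,0,0],"twist":0,"claw":0},{"translation":[0,0,0],"twist":0,"claw":25},{"translation":[0,0,0],"twist":0,"claw":40},{"translation":[0,0,0],"twist":0,"claw":60},{"translation":[0,0,0],"twist":0,"claw":60},{"translation":[0,0,-0.2],"twist":0,"claw":60},{"translation":[0,0,-0.5],"twist":0,"claw":60},{"translation":[0,0,-0.8],"twist":0,"claw":60},{"translation":[0,0,-0.8],"twist":0,"claw":100},{"translation":[0,0,-0.8],"twist":0,"claw":100},{"translation":[0,0,-0.8],"twist":0,"claw":100},{"translation":[0,0,-0.8],"twist":0,"claw":100},{"translation":[0,0,-0.8],"twist":0,"claw":100},{"translation":[0,0,0],"twist":0,"claw":100}]'
python3 - <<'E'
from h import *
show(); d=snap("wrist")
np.save("w3.npy",{k:d[k] for k in("o","Rm","K","D","img")},allow_pickle=True)
cv2.imwrite("pics/w3.png",d["img"][:,:,::-1])
go(.6475,.1935,.222,101.3)
E
```

```text
clock: 12.43
tool_pos: [0.4356, 0.2084, 0.2331]
eef_rot: [0.645, 0.764, 0.005, 0.002]
contact_force: [0.2, 0.5, -0.0]
opening: 0.995
12.43 [0.4356 0.2084 0.2331] yaw of tool x 99.64 z [ 0.009  0.005 -1.   ] F [ 0.2  0.5 -0. ] op 0.995
twist -0.27 shift [-1.4   5.15  0.22] norm 5.34
```

View pics/w3.png

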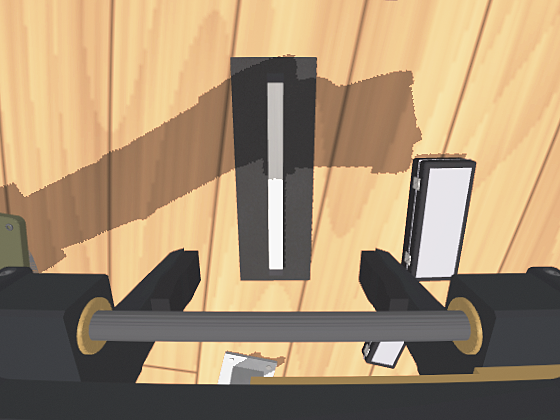

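```bash
python3 -m jog '[{"translation":[-0.17,0.65,0],"twist":-0.25,"claw":100},{"translation":[-0.17,0.65,0],"twist":0,"claw":100},{"translation":[-0.17,0.65,0],"twist":0,"claw":100},{"translation":[-0.18,0.64,0],"twist":0,"claw":100},{"translation":[-0.18,0.64,0],"twist":0,"claw":100},{"translation":[-0.18,0.64,0],"twist":0,"claw":100},{"translation":[-0.18,0.64,0],"twist":0,"claw":100},{"translation":[-0.17,0.64,0],"twist":0,"claw":100},{"translation":[0,0,0.2],"twist":0,"claw":100},{"translation":[0,0,0.6],"twist":0,"claw":100},{"translation":[0,0,0.6],"twist":0,"claw":100},{"translation":[0,0,0],"twist":0,"claw":100},{"translation":[0,0,0],"twist":0,"claw":100}]'
python3 - <<'E'
from h import *
show(); go(.6477,.1932,.010,101.2)
E
```

```text
clock: 13.57
tool_pos: [0.6437, 0.1912, 0.1693]
eef_rot: [0.635, 0.773, -0.002, -0.002]
contact_force: [0.3, -0.5, 0.2]
opening: 0.998
13.57 [0.6437 0.1912 0.1693] yaw of tool x 101.19 z [-0.005 -0.001 -1.   ] F [ 0.3 -0.5  0.2] op 0.998
twist -0.0 shift [0.03 0.11 3.98] norm 3.98
```

```bash
python3 -m jog '[{"translation":[0,0.05,0.4],"twist":0,"claw":100},{"translation":[0,0,0.6],"twist":0,"claw":100},{"translation":[0,0,0.6],"twist":0,"claw":100},{"translation":[0,0,0.6],"twist":0,"claw":100},{"translation":[0,0,0.5],"twist":0,"claw":100},{"translation":[0,0,0],"twist":0,"claw":100},{"translation":[0,0,0],"twist":0,"claw":100},{"translation":[0,0,0],"twist":0,"claw":100}]'
python3 - <<'E'
from h import *
show(); d=snap("side"); cv2.imwrite("pics/s1.png",cv2.resize(d["img"][140:300,180:400,::-1],None,fx=3,fy=3));go(.6477,.1932,.010,101.2)
E
```

```text
clock: 14.23
tool_pos: [0.6491, 0.1923, 0.0656]
eef_rot: [0.635, 0.773, 0.001, 0.001]
contact_force: [0.7, 0.2, 0.5]
opening: 1.001
14.23 [0.6491 0.1923 0.0656] yaw of tool x 101.17 z [ 0.003  0.001 -1.   ] F [0.7 0.2 0.5] op 1.001
twist -0.0 shift [ 0.03 -0.04  1.4 ] norm 1.4
```

View pics/s1.png

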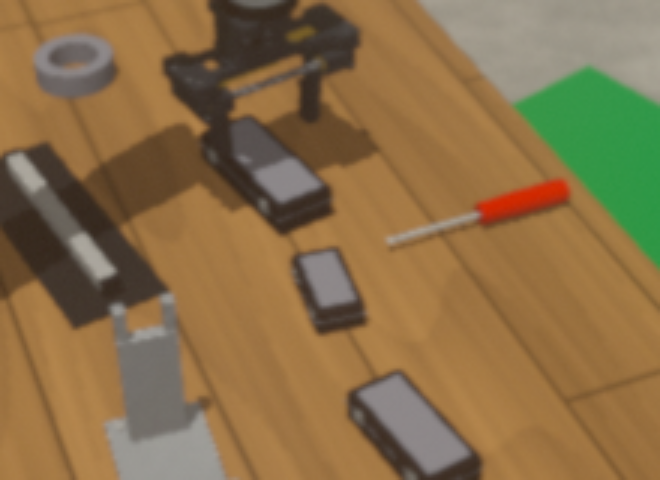

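The side view shows the fingers straddling the long case and the bar on the mat, so I descend and grip.

```bash
python3 -m jog '[{"translation":[0.03,-0.03,0.3],"twist":0,"claw":100},{"translation":[0,0,0.4],"twist":0,"claw":100},{"translation":[0,0,0.4],"twist":0,"claw":100},{"translation":[0,0,0.3],"twist":0,"claw":100},{"translation":[0,0,0],"twist":0,"claw":100},{"translation":[0,0,0],"twist":0,"claw":85},{"translation":[0,0,0],"twist":0,"claw":75},{"translation":[0,0,0],"twist":0,"claw":65},{"translation":[0,0,0],"twist":0,"claw":50},{"translation":[0,0,0],"twist":0,"claw":50},{"translation":[0,0,0],"twist":0,"claw":50},{"translation":[0,0,0],"twist":0,"claw":50}]' 45
python3 -m jog '[{"translation":[0,0,-0.1],"twist":0,"claw":50},{"translation":[0,0,-0.2],"twist":0,"claw":50},{"translation":[0,0,-0.4],"twist":0,"claw":50},{"translation":[0,0,-0.6],"twist":0,"claw":50},{"translation":[0,0,-0.6],"twist":0,"claw":50},{"translation":[0,0,-0.6],"twist":0,"claw":50},{"translation":[0,0,-0.6],"twist":0,"claw":50},{"translation":[0,0,-0.6],"twist":0,"claw":50},{"translation":[0,0,-0.6],"twist":0,"claw":50},{"translation":[0,0,-0.6],"twist":0,"claw":50},{"translation":[0,0,-0.3],"twist":0,"claw":50},{"translation":[0,0,0],"twist":0,"claw":50},{"translation":[0,0,0],"twist":0,"claw":50}]'
python3 - <<'E'
from h import *
show(); print(r.get_state()["moment"]); d=snap("wrist")
np.save("w4.npy",{k:d[k] for k in("o","Rm","K","D","img")},allow_pickle=True)
cv2.imwrite("pics/w4.png",d["img"][:,:,::-1])
go(.432,-.2056,.2,85.4)
E
```

```text
clock: 15.28
tool_pos: [0.6467, 0.1929, 0.0083]
eef_rot: [0.635, 0.773, 0.0, 0.0]
contact_force: [-1.2, -0.9, 5.2]
opening: 0.721
clock: 16.37
tool_pos: [0.6461, 0.1927, 0.2156]
eef_rot: [0.635, 0.773, 0.0, -0.0]
contact_force: [-0.9, -0.1, -7.4]
opening: 0.721
16.37 [0.6461 0.1927 0.2156] yaw of tool x 101.18 z [ 0.  0. -1.] F [-0.9 -0.1 -7.4] op 0.721
[-0.0610053   0.08711795 -0.01082534]
twist 2.63 shift [-10.35  -4.52   0.36] norm 11.3
```

View pics/w4.png

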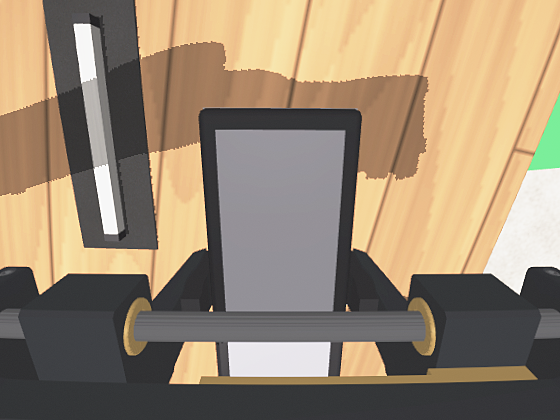

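```bash
python3 - <<'E'
from h import *
d=np.load("w4.npy",allow_pickle=True).item(); s=r.get_state(); m=R.from_quat(s["eef_rot"]).as_matrix()
for z in(.2426,.2436): print(np.round((ray(d,[(203,109),(280,108),(358,109)],z)-s["tool_pos"])@m*1000,1))
E
python3 -m jog '[{"translation":[0,0,0],"twist":0.4,"claw":50},{"translation":[0,0,0],"twist":0.7,"claw":50},{"translation":[0,0,0],"twist":0.8,"claw":50},{"translation":[0,0,0],"twist":0.73,"claw":50},{"translation":[-0.4,-0.17,0],"twist":0,"claw":50},{"translation":[-0.6,-0.26,0],"twist":0,"claw":50},{"translation":[-0.75,-0.33,0],"twist":0,"claw":50},{"translation":[-0.8,-0.35,0],"twist":0,"claw":50},{"translation":[-0.8,-0.35,0],"twist":0,"claw":50},{"translation":[-0.8,-0.35,0],"twist":0,"claw":50},{"translation":[-0.8,-0.35,0],"twist":0,"claw":50},{"translation":[-0.8,-0.35,0],"twist":0,"claw":50},{"translation":[-0.8,-0.35,0],"twist":0,"claw":50},{"translation":[-0.8,-0.35,0],"twist":0,"claw":50},{"translation":[-0.8,-0.35,0],"twist":0,"claw":50},{"translation":[-0.75,-0.32,0],"twist":0,"claw":50},{"translation":[-0.65,-0.29,0],"twist":0,"claw":50},{"translation":[-0.4,-0.2,0],"twist":0,"claw":50},{"translation":[-0.2,-0.15,0],"twist":0,"claw":50},{"translation":[0,0,0],"twist":0,"claw":50}]'
python3 - <<'E'
from h import *
show(); d=snap("wrist")
np.save("w5.npy",{k:d[k] for k in("o","Rm","K","D","img")},allow_pickle=True)
cv2.imwrite("pics/w5.png",d["img"][:,:,::-1])
E
```

```text
[[ 80.7 -27.9 -28.2]
 [ 81.    1.7 -28.3]
 [ 80.7  31.7 -28.4]]
[[ 80.7 -27.6 -29.2]
 [ 81.    1.7 -29.3]
 [ 80.7  31.4 -29.4]]
clock: 18.08
tool_pos: [0.431, -0.199, 0.2146]
eef_rot: [0.736, 0.677, -0.001, -0.001]
contact_force: [0.1, 1.0, -6.6]
opening: 0.726
18.08 [ 0.431  -0.199   0.2146] yaw of tool x 85.15 z [-0.004  0.    -1.   ] F [ 0.1  1.  -6.6] op 0.726
```

View pics/w5.png

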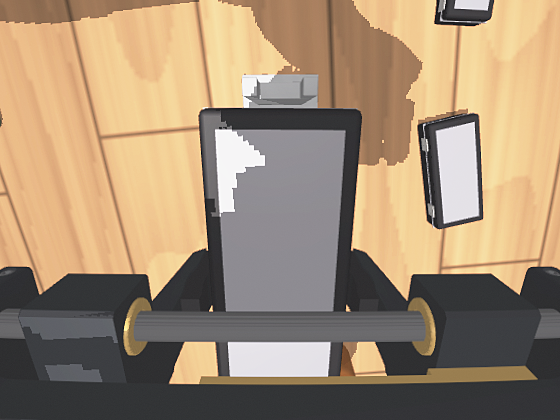

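```bash
python3 - <<'E'
from h import *
d=np.load("w5.npy",allow_pickle=True).item()
P=ray(d,[(242,75),(318,74)],.152);print(P, "rack c", P.mean(0)[:2]-.110*np.array([.081,.9967]))
show();go(.4305,-.208,.1,85.3)
E
```

```text
[[ 0.41603124 -0.0930781   0.152     ]
 [ 0.46531153 -0.0966811   0.152     ]] rack c [ 0.43176138 -0.2045166 ]
18.13 [ 0.4327 -0.1972  0.2148] yaw of tool x 85.31 z [-0.002  0.001 -1.   ] F [ 1.2 -0.2 -5.6] op 0.721
twist 0.0 shift [-0.27 -0.03  2.87] norm 2.88
```

```bash
python3 -m jog '[{"translation":[-0.22,-0.03,0],"twist":0,"claw":50},{"translation":[0,0,0],"twist":0,"claw":50},{"translation":[0,0,0.2],"twist":0,"claw":50},{"translation":[0,0,0.4],"twist":0,"claw":50},{"translation":[0,0,0.5],"twist":0,"claw":50},{"translation":[0,0,0.5],"twist":0,"claw":50},{"translation":[0,0,0.5],"twist":0,"claw":50},{"translation":[0,0,0.4],"twist":0,"claw":50},{"translation":[0,0,0.2],"twist":0,"claw":50},{"translation":[0,0,0],"twist":0,"claw":50},{"translation":[0,0,0],"twist":0,"claw":50}]'
python3 - <<'E'
from h import *
show(); d=snap("side")
cv2.imwrite("pics/s2.png",cv2.resize(d["img"][210:370,180:320,::-1],None,fx=3.7,fy=3.7,interpolation=cv2.INTER_CUBIC)); go(.4305,-.2065,.014,85.3)
E
```

```text
clock: 19.05
tool_pos: [0.432, -0.2056, 0.1073]
eef_rot: [0.735, 0.678, 0.0, -0.0]
contact_force: [0.3, -1.0, -5.3]
opening: 0.724
19.05 [ 0.432  -0.2056  0.1073] yaw of tool x 85.44 z [-0.  0. -1.] F [ 0.3 -1.  -5.3] op 0.724
twist 0.02 shift [-0.02 -0.05  2.35] norm 2.35
```

View pics/s2.png

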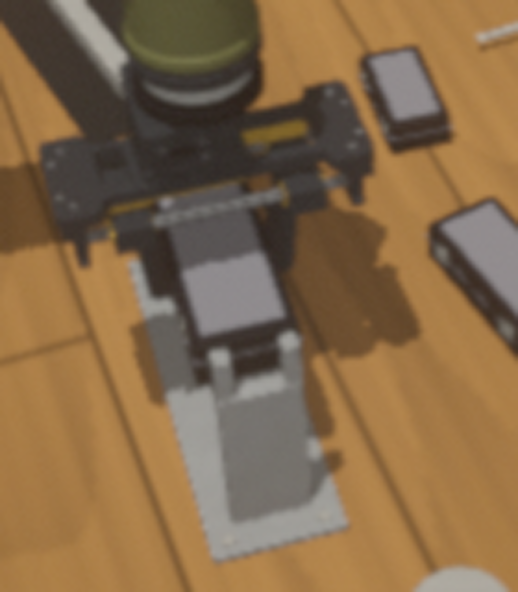

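```bash
python3 -m jog '[{"translation":[-0.02,-0.04,0.3],"twist":0,"claw":50},{"translation":[0,0,0.4],"twist":0,"claw":50},{"translation":[0,0,0.4],"twist":0,"claw":50},{"translation":[0,0,0.4],"twist":0,"claw":50},{"translation":[0,0,0.3],"twist":0,"claw":50},{"translation":[0,0,0.2],"twist":0,"claw":50},{"translation":[0,0,0.1],"twist":0,"claw":50},{"translation":[0,0,0.1],"twist":0,"claw":50},{"translation":[0,0,0.1],"twist":0,"claw":50},{"translation":[0,0,0],"twist":0,"claw":50},{"translation":[0,0,0],"twist":0,"claw":50}]'
```

```text
clock: 20.02
tool_pos: [0.4302, -0.2068, 0.0158]
eef_rot: [0.735, 0.678, 0.0, 0.0]
contact_force: [1.1, 0.2, -6.7]
opening: 0.72
```

```bash
python3 -m jog '[{"translation":[0,0,0.04],"twist":0,"claw":50},{"translation":[0,0,0],"twist":0,"claw":50},{"translation":[0,0,0.02],"twist":0,"claw":50},{"translation":[0,0,0],"twist":0,"claw":50}]'
```

```text
clock: 20.35
tool_pos: [0.4304, -0.2069, 0.0143]
eef_rot: [0.735, 0.678, 0.0, 0.001]
contact_force: [-0.1, 0.3, 7.5]
opening: 0.721
```

Contact is felt (+7 N), so I release and lift out.

```bash
python3 -m jog '[{"translation":[0,0,0],"twist":0,"claw":80},{"translation":[0,0,0],"twist":0,"claw":90},{"translation":[0,0,0],"twist":0,"claw":100},{"translation":[0,0,0],"twist":0,"claw":100},{"translation":[0,0,-0.2],"twist":0,"claw":100},{"translation":[0,0,-0.5],"twist":0,"claw":100},{"translation":[0,0,-0.7],"twist":0,"claw":100},{"translation":[0,0,-0.7],"twist":0,"claw":100},{"translation":[0,0,-0.7],"twist":0,"claw":100},{"translation":[0,0,-0.7],"twist":0,"claw":100},{"translation":[0,0,-0.7],"twist":0,"claw":100},{"translation":[0,0,-0.7],"twist":0,"claw":100},{"translation":[0,0,-0.5],"twist":0,"claw":100},{"translation":[0,0,-0.2],"twist":0,"claw":100},{"translation":[0,0,0],"twist":0,"claw":100},{"translation":[0,0,0],"twist":0,"claw":100},{"translation":[0,0,0],"twist":0,"claw":100}]'
python3 - <<'E'
from h import *
show(); d=snap("wrist"); show()
np.save("w6.npy",{k:d[k] for k in("o","Rm","K","D","img")},allow_pickle=True)
cv2.imwrite("pics/w6.png",cv2.resize(d["img"][:,:,::-1],(800,600),interpolation=cv2.INTER_CUBIC))
go(.632,-.1995,.1,99)
E
```

```text
clock: 21.77
tool_pos: [0.4292, -0.2062, 0.2359]
eef_rot: [0.735, 0.678, -0.001, -0.001]
contact_force: [-0.9, 0.2, 0.7]
opening: 1.001
21.77 [ 0.4292 -0.2062  0.2359] yaw of tool x 85.41 z [-0.002  0.001 -1.   ] F [-0.9  0.2  0.7] op 1.001
21.82 [ 0.4291 -0.2063  0.2357] yaw of tool x 85.4 z [-0.003  0.001 -1.   ] F [0.3 0.1 0.4] op 1.0
twist -2.27 shift [-0.63  5.04  3.39] norm 6.1
```

View pics/w6.png

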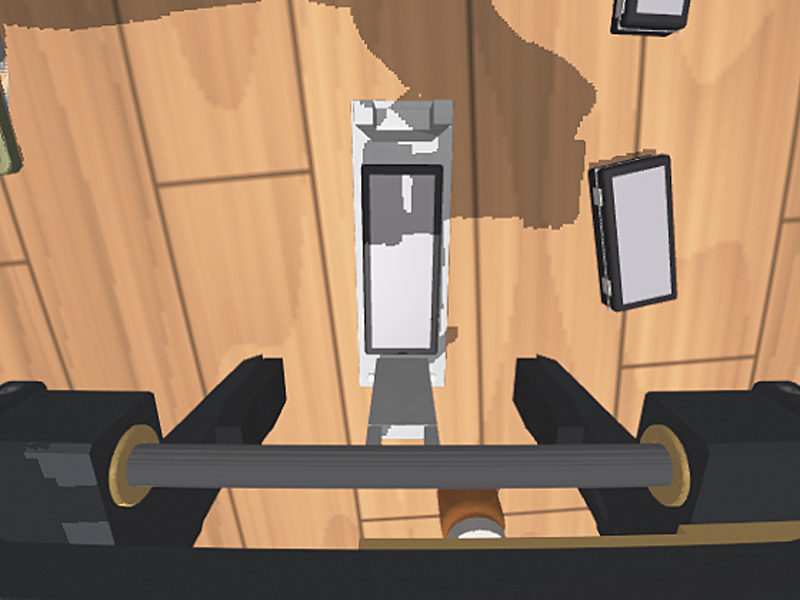

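The long case sits on the plate between the posts, centred at about (402,260). The medium case is at about (640,232). Now I compute both relative to the rack.

```bash
python3 - <<'E'
from h import *
from scipy.optimize import least_squares
d=np.load("w6.npy",allow_pickle=True).item(); f=lambda P:np.array(P,float)*.7
L=np.array([[-25,110,152],[25,110,152],[-42,-130,6],[42,-130,6]])/1000
P=f([(353,101),(453,100),(360,386),(444,386)])
def res(p): return (proj(d,L@R.from_euler('z',p[2]).as_matrix().T+[p[0],p[1],0])-P).ravel()
s=least_squares(res,[.43,-.21,-.09]); print("rack",s.x[:2],np.degrees(s.x[2]),np.round(s.fun,1))
c=rect(ray(d,f([(362,165),(442,165),(439,354),(365,353)]),.042)); print("long",*c)
print("in rack",R.from_euler('z',-s.x[2]).apply(np.r_[c[0]/1000-s.x[:2],0]))
print("med",*rect(ray(d,f([(607,168),(668,153),(677,296),(618,311)]),.032)))
E
```

```text
rack [ 0.43187051 -0.20618522] -4.4246383459834195 [-0.  -0.4 -0.   0.1 -0.2  0.4  0.3  0.3]
long [ 432.7 -205.3] [ 64.7 157.9] -5.09
in rack [0.00075873 0.00094657 0.        ]
med [ 633.4 -198.1] [ 52.3 123.1] 9.49
```

```bash
python3 -m jog '[{"translation":[0,0,0],"twist":-0.75,"claw":100},{"translation":[0,0,0],"twist":-0.77,"claw":100},{"translation":[0,0,0],"twist":-0.75,"claw":100},{"translation":[-0.06,0.5,0],"twist":0,"claw":100},{"translation":[-0.1,0.8,0],"twist":0,"claw":100},{"translation":[-0.1,0.8,0],"twist":0,"claw":100},{"translation":[-0.1,0.8,0],"twist":0,"claw":100},{"translation":[-0.1,0.8,0],"twist":0,"claw":100},{"translation":[-0.1,0.8,0.2],"twist":0,"claw":100},{"translation":[-0.07,0.54,0.5],"twist":0,"claw":100},{"translation":[0,0,0.7],"twist":0,"claw":100},{"translation":[0,0,0.7],"twist":0,"claw":100},{"translation":[0,0,0.7],"twist":0,"claw":100},{"translation":[0,0,0.7],"twist":0,"claw":100},{"translation":[0,0,0.5],"twist":0,"claw":100},{"translation":[0,0,0],"twist":0,"claw":100},{"translation":[0,0,0],"twist":0,"claw":100},{"translation":[0,0,0],"twist":0,"claw":100}]'
python3 - <<'E'
from h import *
show(); d=snap("wrist"); cv2.imwrite("pics/w7.png",d["img"][:,:,::-1])
np.save("w7.npy",{k:d[k] for k in("o","Rm","K","D","img")},allow_pickle=True)
go(.632,-.199,.008,99.2)
E
```

```text
clock: 23.32
tool_pos: [0.6335, -0.2002, 0.0775]
eef_rot: [0.649, 0.76, 0.0, 0.0]
contact_force: [0.1, -0.7, -0.0]
opening: 1.001
23.32 [ 0.6335 -0.2002  0.0775] yaw of tool x 99.01 z [ 0.001 -0.    -1.   ] F [ 0.1 -0.7 -0. ] op 1.001
twist -0.03 shift [ 0.04 -0.04  1.76] norm 1.76
```

View pics/w7.png

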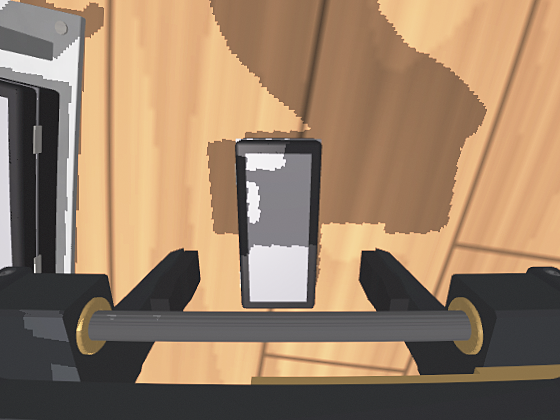

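```bash
python3 - <<'E'
from h import *
d=np.load("w7.npy",allow_pickle=True).item()
print(*rect(ray(d,[(237,141),(322,142),(315,307),(242,307)],.032)))
E
python3 -m jog '[{"translation":[0.02,-0.02,0.4],"twist":0,"claw":100},{"translation":[0,0,0.5],"twist":0,"claw":100},{"translation":[0,0,0.5],"twist":0,"claw":100},{"translation":[0,0,0.35],"twist":0,"claw":90},{"translation":[0,0,0],"twist":0,"claw":80},{"translation":[0,0,0],"twist":0,"claw":70},{"translation":[0,0,0],"twist":0,"claw":60},{"translation":[0,0,0],"twist":0,"claw":40},{"translation":[0,0,0],"twist":0,"claw":40},{"translation":[0,0,0],"twist":0,"claw":40},{"translation":[0,0,0],"twist":0,"claw":40}]' 45
python3 -m jog '[{"translation":[0,0,-0.1],"twist":0,"claw":40},{"translation":[0,0,-0.2],"twist":0,"claw":40},{"translation":[0,0,-0.4],"twist":0,"claw":40},{"translation":[0,0,-0.6],"twist":0,"claw":40},{"translation":[0,0,-0.7],"twist":0,"claw":40},{"translation":[0,0,-0.7],"twist":0,"claw":40},{"translation":[0,0,-0.7],"twist":0,"claw":40},{"translation":[0,0,-0.7],"twist":0,"claw":40},{"translation":[0,0,-0.6],"twist":0,"claw":40},{"translation":[0,0,-0.3],"twist":0,"claw":40},{"translation":[0,0,-0.2],"twist":0,"claw":40},{"translation":[0,0,0],"twist":0,"claw":40},{"translation":[0,0,0],"twist":0,"claw":40}]'
python3 - <<'E'
from h import *
show(); d=snap("wrist"); cv2.imwrite("pics/w8.png",d["img"][:,:,::-1])
np.save("w8.npy",{k:d[k] for k in("o","Rm","K","D","img")},allow_pickle=True)
go(.430,-.2065,.2,85)
E
```

```text
[ 633.4 -198.3] [ 55.3 122.8] 8.98
clock: 24.28
tool_pos: [0.6331, -0.1997, 0.0086]
eef_rot: [0.649, 0.76, 0.0, 0.001]
contact_force: [-0.8, -0.4, 6.9]
opening: 0.632
clock: 25.37
tool_pos: [0.6314, -0.199, 0.2142]
eef_rot: [0.649, 0.761, -0.0, -0.001]
contact_force: [0.1, 0.2, -4.5]
opening: 0.632
25.37 [ 0.6314 -0.199   0.2142] yaw of tool x 99.03 z [-0.002  0.001 -1.   ] F [ 0.1  0.2 -4.5] op 0.632
twist 2.34 shift [-0.63 -4.99  0.34] norm 5.04
```

View pics/w8.png

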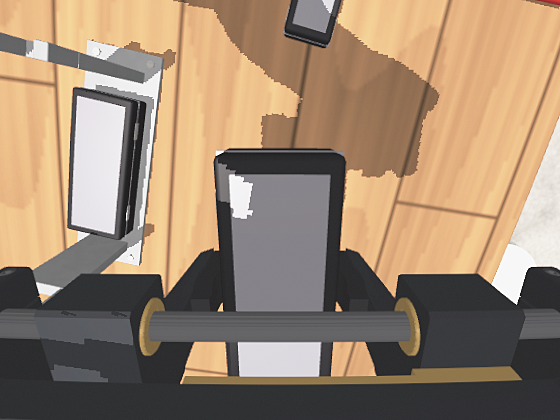

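The medium case is gripped squarely with its far edge at about row 152. I compute its offset along the tool and move over the rack.

```bash
python3 - <<'E'
from h import *
d=np.load("w8.npy",allow_pickle=True).item(); s=r.get_state(); m=R.from_quat(s["eef_rot"]).as_matrix()
print(np.round((ray(d,[(216,153),(280,152),(345,153)],.2382)-s["tool_pos"])@m*1000,1))
E
python3 -m jog '[{"translation":[0,0,0],"twist":0.5,"claw":40},{"translation":[0,0,0],"twist":0.7,"claw":40},{"translation":[0,0,0],"twist":0.7,"claw":40},{"translation":[0,0,0],"twist":0.39,"claw":40},{"translation":[-0.03,-0.3,0],"twist":0,"claw":40},{"translation":[-0.05,-0.5,0],"twist":0,"claw":40},{"translation":[-0.09,-0.7,0],"twist":0,"claw":40},{"translation":[-0.09,-0.7,0],"twist":0,"claw":40},{"translation":[-0.09,-0.7,0],"twist":0,"claw":40},{"translation":[-0.09,-0.7,0],"twist":0,"claw":40},{"translation":[-0.09,-0.7,0],"twist":0,"claw":40},{"translation":[-0.07,-0.47,0],"twist":0,"claw":40},{"translation":[-0.03,-0.2,0],"twist":0,"claw":40},{"translation":[0,0,0],"twist":0,"claw":40},{"translation":[0,0,0],"twist":0,"claw":40},{"translation":[0,0,0],"twist":0,"claw":40}]'
python3 - <<'E'
from h import *
show();go(.4304,-.2065,.05,85.3)
E
```

```text
[[ 63.5 -24.9 -24.5]
 [ 63.8   1.3 -24.6]
 [ 63.5  27.9 -24.7]]
clock: 26.75
tool_pos: [0.4341, -0.2079, 0.2149]
eef_rot: [0.735, 0.678, 0.001, 0.001]
contact_force: [0.5, 0.0, -4.4]
opening: 0.629
26.75 [ 0.4341 -0.2079  0.2149] yaw of tool x 85.35 z [ 0.002 -0.    -1.   ] F [ 0.5  0.  -4.4] op 0.629
twist 0.01 shift [ 0.03 -0.1   4.12] norm 4.12
```

```bash
python3 -m jog '[{"translation":[0.03,-0.06,0.2],"twist":0,"claw":40},{"translation":[0,0,0.4],"twist":0,"claw":40},{"translation":[0,0,0.5],"twist":0,"claw":40},{"translation":[0,0,0.5],"twist":0,"claw":40},{"translation":[0,0,0.5],"twist":0,"claw":40},{"translation":[0,0,0.5],"twist":0,"claw":40},{"translation":[0,0,0.4],"twist":0,"claw":40},{"translation":[0,0,0.3],"twist":0,"claw":40},{"translation":[0,0,0.2],"twist":0,"claw":40},{"translation":[0,0,0],"twist":0,"claw":40},{"translation":[0,0,0],"twist":0,"claw":40},{"translation":[0,0,0],"twist":0,"claw":40}]'
python3 - <<'E'
from h import *
show();go(.4304,-.2065,.0506,85.3)
E
```

```text
clock: 27.75
tool_pos: [0.4306, -0.2068, 0.0755]
eef_rot: [0.736, 0.677, 0.0, 0.001]
contact_force: [0.0, -0.3, -4.2]
opening: 0.628
27.75 [ 0.4306 -0.2068  0.0755] yaw of tool x 85.29 z [ 0.001 -0.    -1.   ] F [ 0.  -0.3 -4.2] op 0.628
twist -0.0 shift [ 0.01 -0.01  0.62] norm 0.62
```

```bash
python3 -m jog '[{"translation":[0,0,0.2],"twist":0,"claw":40},{"translation":[0,0,0.2],"twist":0,"claw":40},{"translation":[0,0,0.12],"twist":0,"claw":40},{"translation":[0,0,0.04],"twist":0,"claw":40},{"translation":[0,0,0.03],"twist":0,"claw":40},{"translation":[0,0,0],"twist":0,"claw":40},{"translation":[0,0,0],"twist":0,"claw":40}]'
```

```text
clock: 28.33
tool_pos: [0.4297, -0.2067, 0.0515]
eef_rot: [0.736, 0.677, 0.0, -0.0]
contact_force: [-0.8, -0.5, -3.7]
opening: 0.627
```

```bash
python3 -m jog '[{"translation":[0,0,0.03],"twist":0,"claw":40},{"translation":[0,0,0],"twist":0,"claw":40},{"translation":[0,0,0.02],"twist":0,"claw":40},{"translation":[0,0,0],"twist":0,"claw":40}]'
```

```text
clock: 28.67
tool_pos: [0.4299, -0.2068, 0.0505]
eef_rot: [0.736, 0.677, 0.0, 0.001]
contact_force: [-1.5, 1.6, 8.0]
opening: 0.631
```

```bash
python3 -m jog '[{"translation":[0,0,0],"twist":0,"claw":75},{"translation":[0,0,0],"twist":0,"claw":90},{"translation":[0,0,0],"twist":0,"claw":100},{"translation":[0,0,0],"twist":0,"claw":100},{"translation":[0,0,-0.2],"twist":0,"claw":100},{"translation":[0,0,-0.5],"twist":0,"claw":100},{"translation":[0,0,-0.7],"twist":0,"claw":100},{"translation":[0,0,-0.7],"twist":0,"claw":100},{"translation":[0,0,-0.7],"twist":0,"claw":100},{"translation":[0,0,-0.7],"twist":0,"claw":100},{"translation":[0,0,-0.7],"twist":0,"claw":100},{"translation":[0,0,-0.3],"twist":0,"claw":100},{"translation":[0,0,-0.1],"twist":0,"claw":100},{"translation":[0,0,0],"twist":0,"claw":100},{"translation":[0,0,0],"twist":0,"claw":100},{"translation":[0,0,0],"twist":0,"claw":100}]'
python3 - <<'E'
from h import *
show(); d=snap("wrist"); show()
np.save("w9.npy",{k:d[k] for k in("o","Rm","K","D","img")},allow_pickle=True)
cv2.imwrite("pics/w9.png",cv2.resize(d["img"][:,:,::-1],(800,600),interpolation=cv2.INTER_CUBIC))
go(.636,.002,.2,85)
E
```

```text
clock: 30.0
tool_pos: [0.4289, -0.2063, 0.2324]
eef_rot: [0.736, 0.677, -0.001, -0.001]
contact_force: [1.1, 0.1, 0.6]
opening: 1.003
30.0 [ 0.4289 -0.2063  0.2324] yaw of tool x 85.29 z [-0.002  0.001 -1.   ] F [1.1 0.1 0.6] op 1.003
30.05 [ 0.4289 -0.2063  0.2324] yaw of tool x 85.28 z [-0.002  0.001 -1.   ] F [ 0.  -0.8 -0.1] op 1.002
twist 0.05 shift [5.64 4.7  0.81] norm 7.39
```

View pics/w9.png

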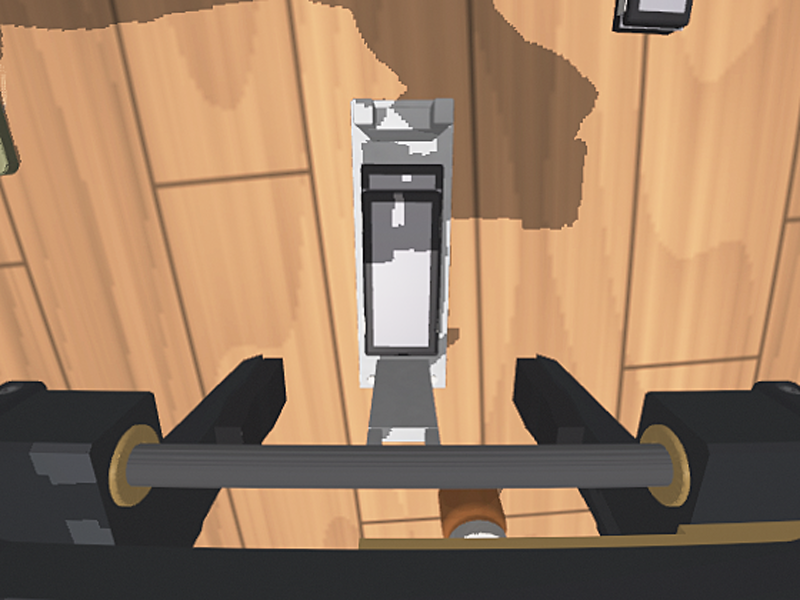

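The medium case lies on the long one and is centred across. Next I compute its position along and move to the short case.

```bash
python3 - <<'E'
from h import *
d=np.load("w9.npy",allow_pickle=True).item(); f=lambda P:np.array(P,float)*.7
print("med",*rect(ray(d,f([(364,191),(441,190),(437,354),(366,354)]),.074)))
a=ray(d,f([(361,165),(442,164)]),.042).mean(0)[:2]; print("long",a-.08*np.array([.08,.9967]))
a=ray(d,f([(364,191),(441,190)]),.074).mean(0)[:2]; print("med by far edge",a-.0625*np.array([.08,.9967]))
E
python3 -m jog '[{"translation":[0.3,0.25,0],"twist":0,"claw":100},{"translation":[0.6,0.5,0],"twist":0,"claw":100},{"translation":[0.6,0.5,0],"twist":0,"claw":100},{"translation":[0.6,0.5,0],"twist":0,"claw":100},{"translation":[0.6,0.5,0],"twist":0,"claw":100},{"translation":[0.6,0.5,0],"twist":0,"claw":100},{"translation":[0.6,0.5,0],"twist":0,"claw":100},{"translation":[0.6,0.5,0],"twist":0,"claw":100},{"translation":[0.6,0.5,0.2],"twist":0,"claw":100},{"translation":[0.4,0.35,0.5],"twist":0,"claw":100},{"translation":[0.14,0.1,0.7],"twist":0,"claw":100},{"translation":[0,0,0.7],"twist":0,"claw":100},{"translation":[0,0,0.6],"twist":0,"claw":100},{"translation":[0,0,0.4],"twist":0,"claw":100},{"translation":[0,0,0],"twist":0,"claw":100},{"translation":[0,0,0],"twist":0,"claw":100},{"translation":[0,0,0],"twist":0,"claw":100}]'
python3 - <<'E'
from h import *
show(); d=snap("wrist"); cv2.imwrite("pics/w10.png",d["img"][:,:,::-1])
np.save("w10.npy",{k:d[k] for k in("o","Rm","K","D","img")},allow_pickle=True)
E
```

```text
med [ 431.1 -206. ] [ 55.7 124.7] -4.66
long [ 0.43115797 -0.20626429]
med by far edge [ 0.43172496 -0.20645935]
clock: 31.47
tool_pos: [0.6361, 0.0026, 0.1099]
eef_rot: [0.736, 0.677, 0.0, 0.0]
contact_force: [-0.1, 0.2, 0.6]
opening: 1.0
31.47 [0.6361 0.0026 0.1099] yaw of tool x 85.27 z [ 0.001 -0.    -1.   ] F [-0.1  0.2  0.6] op 1.0
```

View pics/w10.png

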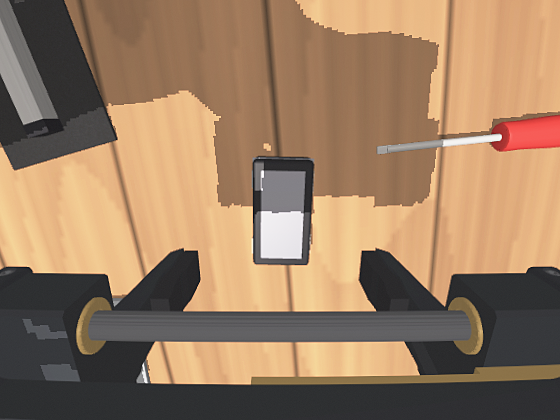

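```bash
python3 - <<'E'
from h import *
d=np.load("w10.npy",allow_pickle=True).item()
c=rect(ray(d,[(255,159),(313,160),(310,264),(255,263)],.028)); print(*c)
x,y=c[0]/1000; go(x-.0015,y-.001,.007,90+c[2])
E
```

```text
[640.6   4.8] [47.  88.5] -5.93
twist 0.2 shift [0.04 0.06 2.59] norm 2.59
```

```bash
python3 -m jog '[{"translation":[0.04,0.06,0.3],"twist":0.1,"claw":100},{"translation":[0,0,0.5],"twist":0,"claw":100},{"translation":[0,0,0.6],"twist":0,"claw":90},{"translation":[0,0,0.6],"twist":0,"claw":80},{"translation":[0,0,0.4],"twist":0,"claw":80},{"translation":[0,0,0.18],"twist":0,"claw":80},{"translation":[0,0,0],"twist":0,"claw":70},{"translation":[0,0,0],"twist":0,"claw":60},{"translation":[0,0,0],"twist":0,"claw":50},{"translation":[0,0,0],"twist":0,"claw":35},{"translation":[0,0,0],"twist":0,"claw":35},{"translation":[0,0,0],"twist":0,"claw":35},{"translation":[0,0,0],"twist":0,"claw":35}]' 40
python3 -m jog '[{"translation":[0,0,-0.1],"twist":0,"claw":35},{"translation":[0,0,-0.2],"twist":0,"claw":35},{"translation":[0,0,-0.4],"twist":0,"claw":35},{"translation":[0,0,-0.6],"twist":0,"claw":35},{"translation":[0,0,-0.7],"twist":0,"claw":35},{"translation":[0,0,-0.7],"twist":0,"claw":35},{"translation":[0,0,-0.7],"twist":0,"claw":35},{"translation":[0,0,-0.7],"twist":0,"claw":35},{"translation":[0,0,-0.6],"twist":0,"claw":35},{"translation":[0,0,-0.4],"twist":0,"claw":35},{"translation":[0,0,-0.2],"twist":0,"claw":35},{"translation":[0,0,0],"twist":0,"claw":35},{"translation":[0,0,0],"twist":0,"claw":35}]'
python3 - <<'E'
from h import *
show(); d=snap("wrist"); cv2.imwrite("pics/w11.png",d["img"][:,:,::-1])
# far dark edge of held case: look down column 280
g=cv2.cvtColor(d["img"],cv2.COLOR_RGB2GRAY)
print([int(v) for v in g[150:250:2,265]]);print([int(v) for v in g[150:250:2,295]])
np.save("w11.npy",{k:d[k] for k in("o","Rm","K","D","img")},allow_pickle=True)
go(.4301,-.2065,.2,85.3)
E
```

```text
clock: 32.6
tool_pos: [0.6392, 0.0041, 0.0077]
eef_rot: [0.739, 0.673, 0.001, 0.001]
contact_force: [0.1, 0.3, 6.2]
opening: 0.543
clock: 33.68
tool_pos: [0.6375, 0.0042, 0.2178]
eef_rot: [0.739, 0.674, -0.0, -0.0]
contact_force: [-0.5, 0.3, -3.0]
opening: 0.541
33.68 [0.6375 0.0042 0.2178] yaw of tool x 84.68 z [-0.001  0.    -1.   ] F [-0.5  0.3 -3. ] op 0.541
[137, 137, 138, 136, 128, 223, 216, 215, 215, 216, 215, 215, 216, 216, 216, 215, 217, 191, 30, 34, 123, 49, 39, 40, 44, 47, 47, 48, 47, 47, 47, 46, 109, 145, 142, 143, 142, 144, 143, 144, 143, 143, 142, 143, 142, 142, 142, 142, 142, 141]
[139, 139, 138, 139, 140, 140, 139, 138, 140, 141, 140, 141, 140, 140, 143, 140, 142, 125, 31, 36, 123, 49, 38, 44, 44, 45, 47, 46, 47, 48, 47, 45, 87, 147, 143, 143, 143, 143, 144, 143, 143, 144, 143, 142, 142, 143, 142, 141, 142, 143]
twist -0.1 shift [-5.67 -4.72  0.42] norm 7.4
```

```bash
python3 - <<'E'
from h import *
d=np.load("w11.npy",allow_pickle=True).item(); s=r.get_state(); m=R.from_quat(s["eef_rot"]).as_matrix()
print(np.round((ray(d,[(280,186),(280,191)],.2178-.0077+.028)-s["tool_pos"])@m*1000,1))
E
python3 -m jog '[{"translation":[-0.25,-0.2,0],"twist":-0.1,"claw":35},{"translation":[-0.45,-0.37,0],"twist":0,"claw":35},{"translation":[-0.6,-0.5,0],"twist":0,"claw":35},{"translation":[-0.6,-0.5,0],"twist":0,"claw":35},{"translation":[-0.6,-0.5,0],"twist":0,"claw":35},{"translation":[-0.6,-0.5,0],"twist":0,"claw":35},{"translation":[-0.6,-0.5,0],"twist":0,"claw":35},{"translation":[-0.6,-0.5,0],"twist":0,"claw":35},{"translation":[-0.5,-0.42,0],"twist":0,"claw":35},{"translation":[-0.45,-0.37,0],"twist":0,"claw":35},{"translation":[-0.3,-0.26,0],"twist":0,"claw":35},{"translation":[-0.1,-0.1,0],"twist":0,"claw":35},{"translation":[0,0,0],"twist":0,"claw":35},{"translation":[0,0,0],"twist":0,"claw":35},{"translation":[0,0,0],"twist":0,"claw":35}]'
python3 - <<'E'
from h import *
show();go(.4301,-.206,.0817,85.3)
E
```

```text
[[ 49.2   1.3 -21.1]
 [ 47.    1.3 -21.1]]
clock: 34.98
tool_pos: [0.4324, -0.2042, 0.2179]
eef_rot: [0.735, 0.678, 0.0, -0.0]
contact_force: [0.0, 0.2, -1.9]
opening: 0.54
34.98 [ 0.4324 -0.2042  0.2179] yaw of tool x 85.41 z [ 0.     0.001 -1.   ] F [ 0.   0.2 -1.9] op 0.54
twist 0.02 shift [-0.05 -0.05  3.41] norm 3.41
```

```bash
python3 -m jog '[{"translation":[-0.09,-0.04,0.2],"twist":0,"claw":35},{"translation":[0,0,0.4],"twist":0,"claw":35},{"translation":[0,0,0.5],"twist":0,"claw":35},{"translation":[0,0,0.5],"twist":0,"claw":35},{"translation":[0,0,0.5],"twist":0,"claw":35},{"translation":[0,0,0.4],"twist":0,"claw":35},{"translation":[0,0,0.3],"twist":0,"claw":35},{"translation":[0,0,0.1],"twist":0,"claw":35},{"translation":[0,0,0],"twist":0,"claw":35},{"translation":[0,0,0],"twist":0,"claw":35},{"translation":[0,0,0],"twist":0,"claw":35}]'
python3 - <<'E'
from h import *
show();go(.4301,-.208,.0817,85.3)
E
```

```text
clock: 35.9
tool_pos: [0.43, -0.209, 0.1028]
eef_rot: [0.736, 0.678, 0.0, 0.001]
contact_force: [0.5, 0.3, -2.9]
opening: 0.541
35.9 [ 0.43   -0.209   0.1028] yaw of tool x 85.3 z [ 0.001 -0.    -1.   ] F [ 0.5  0.3 -2.9] op 0.541
twist 0.0 shift [0.03 0.   0.53] norm 0.53
```

```bash
python3 -m jog '[{"translation":[0.02,0,0.2],"twist":0,"claw":35},{"translation":[0,0,0.18],"twist":0,"claw":35},{"translation":[0,0,0.08],"twist":0,"claw":35},{"translation":[0,0,0.04],"twist":0,"claw":35},{"translation":[0,0,0.02],"twist":0,"claw":35},{"translation":[0,0,0],"twist":0,"claw":35},{"translation":[0,0,0],"twist":0,"claw":35}]'
```

```text
clock: 36.48
tool_pos: [0.4291, -0.2079, 0.0816]
eef_rot: [0.736, 0.677, -0.0, -0.0]
contact_force: [-1.3, 1.7, 1.1]
opening: 0.541
```

```bash
python3 -m jog '[{"translation":[0,0,0.02],"twist":0,"claw":35},{"translation":[0,0,0],"twist":0,"claw":35},{"translation":[0,0,0],"twist":0,"claw":65},{"translation":[0,0,0],"twist":0,"claw":80},{"translation":[0,0,0],"twist":0,"claw":90},{"translation":[0,0,0],"twist":0,"claw":90},{"translation":[0,0,-0.2],"twist":0,"claw":90},{"translation":[0,0,-0.5],"twist":0,"claw":90},{"translation":[0,0,-0.7],"twist":0,"claw":90},{"translation":[0,0,-0.7],"twist":0,"claw":100},{"translation":[0,0,-0.7],"twist":0,"claw":100},{"translation":[0,0,-0.6],"twist":0,"claw":100},{"translation":[0,0,-0.3],"twist":0,"claw":100},{"translation":[0,0,-0.1],"twist":0,"claw":100},{"translation":[0,0,0],"twist":0,"claw":100},{"translation":[0,0,0],"twist":0,"claw":100},{"translation":[0,0,0],"twist":0,"claw":100}]'
python3 - <<'E'
from h import *
show(); d=snap("wrist"); show()
np.save("w12.npy",{k:d[k] for k in("o","Rm","K","D","img")},allow_pickle=True)
cv2.imwrite("pics/w12.png",cv2.resize(d["img"][:,:,::-1],(800,600),interpolation=cv2.INTER_CUBIC))
go(.433,.2073,.216,99.7)
E
```

```text
clock: 37.9
tool_pos: [0.4288, -0.2078, 0.2317]
eef_rot: [0.736, 0.677, -0.0, -0.001]
contact_force: [-0.5, -1.0, -1.1]
opening: 0.998
37.9 [ 0.4288 -0.2078  0.2317] yaw of tool x 85.28 z [-0.002  0.001 -1.   ] F [-0.5 -1.  -1.1] op 0.998
37.95 [ 0.4288 -0.2078  0.2317] yaw of tool x 85.29 z [-0.002  0.001 -1.   ] F [-0.3 -0.1  0.6] op 1.0
twist -2.4 shift [10.21  1.85  0.39] norm 10.39
```

View pics/w12.png

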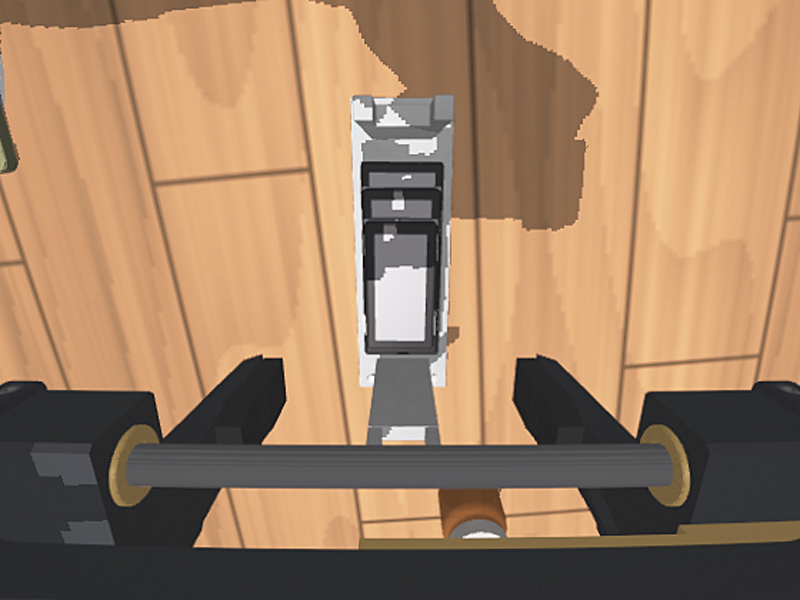

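```bash
python3 - <<'E'
from h import *
d=np.load("w12.npy",allow_pickle=True).item(); f=lambda P:np.array(P,float)*.7
print("short",*rect(ray(d,f([(365,221),(440,220),(436,353),(366,353)]),.102)))
for n,P,z,h in(("long",[(361,164),(443,163)],.042,.08),("med",[(362,190),(441,189)],.074,.0625),("short",[(365,221),(440,220)],.102,.045)):
    print(n,ray(d,f(P),z).mean(0)[:2]-h*np.array([.08,.9967]))
E
python3 -m jog '[{"translation":[0,0,0],"twist":-0.8,"claw":100},{"translation":[0,0,0],"twist":-0.8,"claw":100},{"translation":[0,0,0],"twist":-0.8,"claw":100},{"translation":[0.51,0.09,0],"twist":0,"claw":100},{"translation":[0.8,0.15,0],"twist":0,"claw":100},{"translation":[0.9,0.16,0],"twist":0,"claw":100},{"translation":[0.9,0.16,0],"twist":0,"claw":100},{"translation":[0.9,0.16,0],"twist":0,"claw":100},{"translation":[0.9,0.16,0],"twist":0,"claw":100},{"translation":[0.9,0.16,0],"twist":0,"claw":100},{"translation":[0.9,0.16,0],"twist":0,"claw":100},{"translation":[0.9,0.16,0],"twist":0,"claw":100},{"translation":[0.9,0.16,0],"twist":0,"claw":100},{"translation":[0.9,0.16,0],"twist":0,"claw":100},{"translation":[0.5,0.11,0],"twist":0,"claw":100},{"translation":[0.2,0.06,0],"twist":0,"claw":100},{"translation":[0,0,0],"twist":0,"claw":100},{"translation":[0,0,0],"twist":0,"claw":100},{"translation":[0,0,0],"twist":0,"claw":100}]'
python3 - <<'E'
from h import *
show(); go(.433,.2073,.0080,99.7)
d=snap("wrist"); np.save("w13.npy",{k:d[k] for k in("o","Rm","K","D","img")},allow_pickle=True)
i=d["img"]; g=cv2.cvtColor(i,cv2.COLOR_RGB2GRAY)
m=((g>130)&(i.max(2).astype(int)-i.min(2)<25)).astype(np.uint8); m[290:]=0; m[:40]=0
n,l,st,_=cv2.connectedComponentsWithStats(m); print(st[st[:,4]>150])
E
```

```text
short [ 430.5 -209.2] [49.7 93.6] -4.83
long [ 0.43148689 -0.20712902]
med [ 0.43097057 -0.20723964]
short [ 0.43145126 -0.20791172]
clock: 39.53
tool_pos: [0.4343, 0.2003, 0.2324]
eef_rot: [0.646, 0.763, -0.001, 0.0]
contact_force: [-0.6, 0.7, -0.6]
opening: 1.001
39.53 [0.4343 0.2003 0.2324] yaw of tool x 99.49 z [-0.001 -0.002 -1.   ] F [-0.6  0.7 -0.6] op 1.001
twist -0.03 shift [ 0.18 -0.    5.61] norm 5.61
[[     0      0    560    420 232348]
 [   272     74     16    190   2850]]
```

```bash
python3 - <<'E'
from h import *
d=np.load("w13.npy",allow_pickle=True).item()
p=ray(d,[(280,74),(280,264)],.022); print(p,p.mean(0)); go(.433,.2073,.0080,99.7)
E
```

```text
[[0.41524039 0.32227716 0.022     ]
 [0.45387631 0.09206309 0.022     ]] [0.43455835 0.20717013 0.022     ]
twist -0.04 shift [ 0.18 -0.01  5.61] norm 5.62
```

```bash
python3 -m jog '[{"translation":[0.17,0,0],"twist":0,"claw":80},{"translation":[0,0,0.3],"twist":0,"claw":60},{"translation":[0,0,0.6],"twist":0,"claw":60},{"translation":[0,0,0.8],"twist":0,"claw":60},{"translation":[0,0,0.8],"twist":0,"claw":60},{"translation":[0,0,0.8],"twist":0,"claw":60},{"translation":[0,0,0.8],"twist":0,"claw":60},{"translation":[0,0,0.6],"twist":0,"claw":60},{"translation":[0,0,0.5],"twist":0,"claw":60},{"translation":[0,0,0.2],"twist":0,"claw":60},{"translation":[0,0,0.1],"twist":0,"claw":60},{"translation":[0,0,0.06],"twist":0,"claw":60},{"translation":[0,0,0],"twist":0,"claw":60},{"translation":[0,0,0],"twist":0,"claw":60}]'
```

```text
clock: 40.75
tool_pos: [0.4339, 0.2099, 0.0113]
eef_rot: [0.645, 0.764, 0.001, 0.0]
contact_force: [-0.2, -0.5, -0.2]
opening: 0.6
```

```bash
python3 -m jog '[{"translation":[-0.06,0,0.06],"twist":0,"claw":60},{"translation":[0,0,0],"twist":0,"claw":40},{"translation":[0,0,0],"twist":0,"claw":30},{"translation":[0,0,0],"twist":0,"claw":15},{"translation":[0,0,0],"twist":0,"claw":0},{"translation":[0,0,0],"twist":0,"claw":0},{"translation":[0,0,0],"twist":0,"claw":0},{"translation":[0,0,0],"twist":0,"claw":0},{"translation":[0,0,0],"twist":0,"claw":0}]' 40
python3 -m jog '[{"translation":[0,0,-0.1],"twist":0,"claw":0},{"translation":[0,0,-0.2],"twist":0,"claw":0},{"translation":[0,0,-0.4],"twist":0,"claw":0},{"translation":[0,0,-0.6],"twist":0,"claw":0},{"translation":[0,0,-0.7],"twist":0,"claw":0},{"translation":[0,0,-0.7],"twist":0,"claw":0},{"translation":[0,0,-0.7],"twist":0,"claw":0},{"translation":[0,0,-0.7],"twist":0,"claw":0},{"translation":[0,0,-0.6],"twist":0,"claw":0},{"translation":[0,0,-0.4],"twist":0,"claw":0},{"translation":[0,0,-0.2],"twist":0,"claw":0},{"translation":[0,0,0],"twist":0,"claw":0},{"translation":[0,0,0],"twist":0,"claw":0}]'
python3 - <<'E'
from h import *
show(); print(r.get_state()["moment"]); go(.430,-.207,.218,85.3)
E
```

```text
clock: 41.5
tool_pos: [0.4334, 0.2073, 0.008]
eef_rot: [0.645, 0.764, -0.0, -0.0]
contact_force: [-0.8, -0.3, 1.7]
opening: 0.203
clock: 42.58
tool_pos: [0.4331, 0.207, 0.2196]
eef_rot: [0.645, 0.764, -0.0, -0.0]
contact_force: [0.0, -0.1, -4.7]
opening: 0.2
42.58 [0.4331 0.207  0.2196] yaw of tool x 99.68 z [-0.001 -0.    -1.   ] F [ 0.  -0.1 -4.7] op 0.2
[-0.07808338  0.13295736 -0.00187474]
twist 2.4 shift [-10.32   0.77   0.04] norm 10.35
```

```bash
python3 -m jog '[{"translation":[0,0,0],"twist":0.5,"claw":0},{"translation":[0,0,0],"twist":0.7,"claw":0},{"translation":[0,0,0],"twist":0.7,"claw":0},{"translation":[0,0,0],"twist":0.5,"claw":0},{"translation":[-0.4,0.03,0],"twist":0,"claw":0},{"translation":[-0.7,0.05,0],"twist":0,"claw":0},{"translation":[-0.83,0.06,0],"twist":0,"claw":0},{"translation":[-0.83,0.06,0],"twist":0,"claw":0},{"translation":[-0.83,0.06,0],"twist":0,"claw":0},{"translation":[-0.83,0.06,0],"twist":0,"claw":0},{"translation":[-0.83,0.06,0],"twist":0,"claw":0},{"translation":[-0.83,0.06,0],"twist":0,"claw":0},{"translation":[-0.83,0.06,0],"twist":0,"claw":0},{"translation":[-0.83,0.06,0],"twist":0,"claw":0},{"translation":[-0.83,0.06,0],"twist":0,"claw":0},{"translation":[-0.8,0.06,0],"twist":0,"claw":0},{"translation":[-0.6,0.05,0],"twist":0,"claw":0},{"translation":[-0.35,0.04,0],"twist":0,"claw":0},{"translation":[0,0,0],"twist":0,"claw":0},{"translation":[0,0,0],"twist":0,"claw":0}]'
python3 -m jog '[{"translation":[0,0,0.1],"twist":0,"claw":0},{"translation":[0,0,0.3],"twist":0,"claw":0},{"translation":[0,0,0.3],"twist":0,"claw":0},{"translation":[0,0,0.1],"twist":0,"claw":0},{"translation":[0,0,0],"twist":0,"claw":0},{"translation":[0,0,0],"twist":0,"claw":0}]'
python3 - <<'E'
from h import *
show(); go(.430,-.207,.124,85.4)
d=snap("wrist"); np.save("w14.npy",{k:d[k] for k in("o","Rm","K","D","img")},allow_pickle=True)
cv2.imwrite("pics/w14.png",cv2.resize(d["img"][:,:,::-1],(800,600),interpolation=cv2.INTER_CUBIC))
E
```

```text
clock: 44.25
tool_pos: [0.4293, -0.2068, 0.2185]
eef_rot: [0.736, 0.677, -0.001, -0.002]
contact_force: [0.1, 1.2, -4.7]
opening: 0.202
clock: 44.75
tool_pos: [0.4304, -0.2057, 0.1877]
eef_rot: [0.735, 0.678, -0.0, -0.001]
contact_force: [-0.6, -0.5, -3.7]
opening: 0.2
44.75 [ 0.4304 -0.2057  0.1877] yaw of tool x 85.37 z [-0.001  0.001 -1.   ] F [-0.6 -0.5 -3.7] op 0.2
twist -0.01 shift [-0.03 -0.01  1.59] norm 1.59
```

View pics/w14.png

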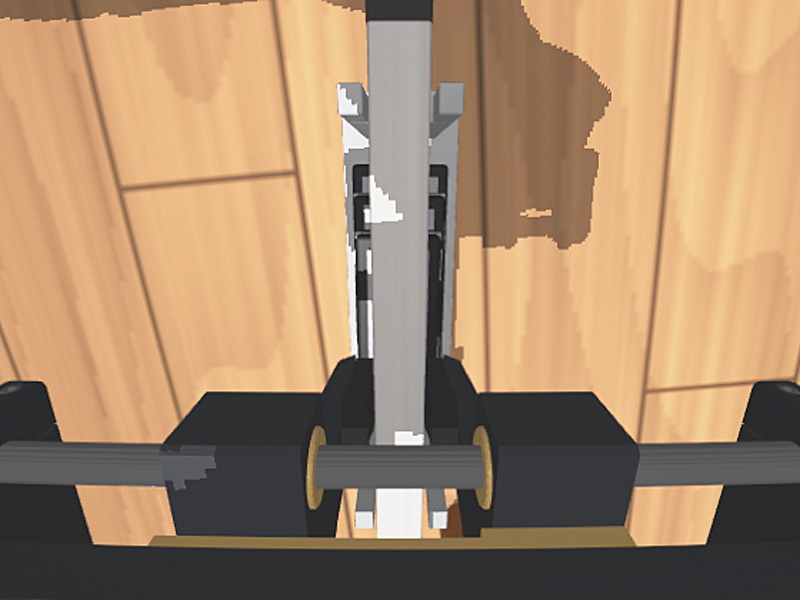

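The bar is centred between both pairs of cheeks, at columns 400 and 400.5 at the far end and 400 and 401.5 at the near end. I lower it.

```bash
python3 -m jog '[{"translation":[-0.02,0,0.2],"twist":0,"claw":0},{"translation":[0,0,0.3],"twist":0,"claw":0},{"translation":[0,0,0.3],"twist":0,"claw":0},{"translation":[0,0,0.3],"twist":0,"claw":0},{"translation":[0,0,0.2],"twist":0,"claw":0},{"translation":[0,0,0.1],"twist":0,"claw":0},{"translation":[0,0,0.06],"twist":0,"claw":0},{"translation":[0,0,0.05],"twist":0,"claw":0},{"translation":[0,0,0],"twist":0,"claw":0},{"translation":[0,0,0],"twist":0,"claw":0},{"translation":[0,0,0],"twist":0,"claw":0}]'
```

```text
clock: 45.72
tool_pos: [0.4306, -0.2076, 0.1279]
eef_rot: [0.736, 0.677, 0.0, 0.0]
contact_force: [-0.1, 0.6, -3.4]
opening: 0.201
```

```bash
python3 -m jog '[{"translation":[0,0,0.04],"twist":0,"claw":0},{"translation":[0,0,0.03],"twist":0,"claw":0},{"translation":[0,0,0.02],"twist":0,"claw":0},{"translation":[0,0,0],"twist":0,"claw":0},{"translation":[0,0,0],"twist":0,"claw":0}]'
```

```text
clock: 46.13
tool_pos: [0.4304, -0.2075, 0.124]
eef_rot: [0.736, 0.677, 0.0, 0.0]
contact_force: [0.6, 0.7, -1.5]
opening: 0.197
```

```bash
python3 -m jog '[{"translation":[0,0,0.02],"twist":0,"claw":0},{"translation":[0,0,0],"twist":0,"claw":0},{"translation":[0,0,0],"twist":0,"claw":25},{"translation":[0,0,0],"twist":0,"claw":40},{"translation":[0,0,0],"twist":0,"claw":55},{"translation":[0,0,0],"twist":0,"claw":55},{"translation":[0,0,-0.2],"twist":0,"claw":55},{"translation":[0,0,-0.5],"twist":0,"claw":55},{"translation":[0,0,-0.7],"twist":0,"claw":55},{"translation":[0,0,-0.7],"twist":0,"claw":55},{"translation":[0,0,-0.7],"twist":0,"claw":55},{"translation":[0,0,-0.2],"twist":0,"claw":55},{"translation":[0,0,0],"twist":0,"claw":55},{"translation":[0,0,0],"twist":0,"claw":55},{"translation":[0,0,0],"twist":0,"claw":55}]'
python3 - <<'E'
from h import *
show()
for c in("wrist","top","side"):
    d=snap(c); cv2.imwrite(f"pics/end_{c}.png",d["img"][:,:,::-1])
    if c!="wrist":
        for l in ("bar","case_short","jar","tape_roll","screwdriver"): print(c,l,[(x["location"],round(x["confidence"],2)) for x in r.spot_point(l,c)[:1]])
        continue
    i=d["img"]; g=cv2.cvtColor(i,cv2.COLOR_RGB2GRAY)
    rack=lambda x,y,z:R.from_euler('z',-4.5,degrees=True).apply([x,y,z])+[.4318,-.2062,0]
    print("predicted bar corners if seated",np.round(proj(d,[rack(sx*.009,y,.138) for y in(.125,.1,0) for sx in(-1,1)]),0).tolist())
    print("far-end rows col c:",[int(v) for v in g[0:100:3,int(proj(d,[rack(0,.1,.138)])[0,0])]])
    for y in(.1,.05,0,-.05):
        u,v=proj(d,[rack(0,y,.138)])[0]; print(y,round(v),round(u),[int(k) for k in g[int(v),int(u)-20:int(u)+20:2]])
E
```

```text
clock: 47.38
tool_pos: [0.4295, -0.207, 0.2419]
eef_rot: [0.736, 0.677, -0.001, -0.001]
contact_force: [0.3, -0.0, -0.7]
opening: 0.549
47.38 [ 0.4295 -0.207   0.2419] yaw of tool x 85.29 z [-0.002  0.001 -1.   ] F [ 0.3 -0.  -0.7] op 0.549
predicted bar corners if seated [[269.0, 52.0], [293.0, 52.0], [270.0, 87.0], [293.0, 87.0], [271.0, 208.0], [292.0, 208.0]]
far-end rows col c: [120, 119, 119, 120, 120, 120, 121, 121, 120, 120, 120, 118, 118, 118, 118, 118, 118, 91, 49, 50, 49, 49, 157, 168, 168, 167, 167, 167, 167, 168, 167, 244, 245, 244]
0.1 87 281 [75, 113, 183, 246, 239, 247, 248, 155, 165, 165, 167, 168, 169, 168, 161, 157, 147, 148, 149, 119]
0.05 151 281 [138, 132, 131, 132, 126, 164, 165, 164, 167, 163, 166, 164, 167, 165, 162, 147, 131, 129, 129, 135]
0 208 281 [93, 251, 237, 236, 239, 210, 232, 232, 231, 232, 239, 245, 242, 242, 246, 109, 124, 124, 87, 91]
-0.05 260 282 [192, 100, 109, 109, 105, 197, 244, 242, 242, 242, 242, 239, 240, 242, 249, 98, 109, 109, 109, 98]
top bar [([258.1, 351.7], 0.7)]
top case_short [([141.6, 258.9], 0.64)]
top jar []
top tape_roll [([236.1, 127.2], 0.78)]
top screwdriver [([139.0, 258.8], 0.72)]
side bar [([278.4, 238.6], 0.73)]
side case_short [([293.5, 238.4], 0.87)]
side jar [([394.4, 305.3], 0.63)]
side tape_roll [([163.5, 205.5], 0.56)]
side screwdriver [([214.9, 341.6], 0.73)]
```

The bar's edges match the seated prediction within about 1 px, and the bystanders' detections have not moved beyond the detector's noise. I hand it in.

```bash
python3 -c "
from plant import r
print(r.finish_job())"
```

```text
the job is handed in; nothing more can be done
None
```

The whole job is done and handed in at about 47.5 s of the 152 s allowed; no verdict was reported. I lifted the bar level to the middle of the mat, stacked the long, medium and short cases on the rack plate, and laid the bar back in both brackets.

**Case positions:** in the last measurements, taken before the bar went back, the three cases agreed with each other and with the rack within about 2 mm and 1°. The two ways I measured the short case differed by about 1.3 mm along its length.

**Bar:** in the final wrist picture the far end and both edges of the bar fell within about 1 px of where a seated, centred bar should be. The near end was hidden by the gripper, so I did not check it there. The gripper was open and about 100 mm above the bar.

**Bystanders:** the tape roll and screwdriver were found within about 3 px (roughly 8 mm) of their starting places in both fixed views, which is within the detector's noise. The jar was missed in the last top view, and its side-view detection was about 5 px from the first one. Nothing was moved near it.

**Other disagreements:**
- The wrist camera reads about 2 mm off sideways compared with the gripped cases, and I allowed for that.
- The final top-view detection of the short case landed on the screwdriver, so I ignored it.

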